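# Pack the brazed flanges and rivet the tote shut

### The job

Hook a fingertip behind the back lip of the grey tote and drag it, without lifting it, towards you until no part of it overhangs the rubber mat, then stand every steel flange from the heat-proof board inside it, flat on the tote's floor with the socket up. Put the lid on fully home, and only then push the centre pins of its four push rivets flush; leave the pliers, jar and brush where they are.

Things in the scene. Friction and masses are not known exactly. Their poses are not given: they have to be found in the camera images.
- mat: black rubber bench mat on the bench, 250 (x) x 380 (y) x 1 mm, fixed; origin at its centre on the bench, axes along its sides
- tote: grey plastic open-topped parts tote (loose, about 0.85 kg), base 148 (x) x 208 (y) mm, cavity 140 x 200 mm, walls and floor 4 mm thick, 56 mm high; an 18 mm wide, 5 mm thick flange runs all round the top outside (184 x 244 mm over all), its top at 56 mm. Origin: centre of the underside; z up, x points away from the robot (turned by up to 0.1 rad)
- back_rim: the tote's back lip: the part of its top flange on the side farthest from the robot, 18 mm deep (x) x 244 mm long (y) x 5 mm thick, fixed to the tote; it stands out 18 mm beyond the wall below. Origin at the middle of the strip, 83 mm behind the tote's centre and 53.5 mm above its underside, so its far edge is 9 mm farther along the tote's x
- tote_top (a point): centre of the tote's open top, in the plane of the flange's top face, 56 mm above the tote's underside
- lid: the tote's loose grey lid (0.33 kg), right way up on the bench: plate 184 (x) x 244 (y) x 5 mm, black bar handle on top, and below it a 9 mm deep skirt that drops inside the tote's walls with 3 mm of play each way (sloping in to 5 mm at its lower edge). Origin: centre of the skirt's lower edge, plate from z = 9 to 14 mm; axes as the tote's when fitted (either way round will do)
- lid_handle (a point): middle of the lid's handle: a 14 x 14 mm square bar, 110 mm long along the lid's y, its centre 44 mm above the lid's origin (30 mm above the plate's top); 23 mm free under the bar, posts 14 mm wide at 48 mm either side
- lid_under (a point): centre of the lid plate's underside; it meets tote_top when the lid is fully home
- rivet1 (a joint): centre pin of the lid's captive black push rivet at its near (-x), right (-y) corner (in the lid's own axes): 0 = standing 8 mm proud, 0.008 m = flush; takes about 5 N to push and stays where it is left
- rivet1_top (a point): middle of the top of that pin's 11 mm round head, moving with the pin; the rivet's 18 mm collar around it is 2.5 mm high on the lid plate (83 mm and 113 mm from the lid's centre in x and y)
- rivet2 (a joint): centre pin of the lid's captive black push rivet at its near (-x), left (+y) corner (in the lid's own axes): 0 = standing 8 mm proud, 0.008 m = flush; takes about 5 N to push and stays where it is left
- rivet2_top (a point): middle of the top of that pin's 11 mm round head, moving with the pin; the rivet's 18 mm collar around it is 2.5 mm high on the lid plate (83 mm and 113 mm from the lid's centre in x and y)
- rivet3 (a joint): centre pin of the lid's captive black push rivet at its far (+x), right (-y) corner (in the lid's own axes): 0 = standing 8 mm proud, 0.008 m = flush; takes about 5 N to push and stays where it is left
- rivet3_top (a point): middle of the top of that pin's 11 mm round head, moving with the pin; the rivet's 18 mm collar around it is 2.5 mm high on the lid plate (83 mm and 113 mm from the lid's centre in x and y)
- rivet4 (a joint): centre pin of the lid's captive black push rivet at its far (+x), left (+y) corner (in the lid's own axes): 0 = standing 8 mm proud, 0.008 m = flush; takes about 5 N to push and stays where it is left
- rivet4_top (a point): middle of the top of that pin's 11 mm round head, moving with the pin; the rivet's 18 mm collar around it is 2.5 mm high on the lid plate (83 mm and 113 mm from the lid's centre in x and y)
- flange1: brazed steel tube flange (loose, about 0.15 kg; three to five of six are there, the missing ones read None), standing on a pale fixed heat-proof board (240 x 220 mm, 6 mm thick): a 46 x 46 x 5 mm square plate with chamfered corners (55 mm over the points) and, in its middle, an upright round socket 26 mm in diameter whose top is 38 mm above the underside; origin at the centre of the underside, z up along the socket
- flange2: brazed steel tube flange (loose, about 0.15 kg; three to five of six are there, the missing ones read None), standing on a pale fixed heat-proof board (240 x 220 mm, 6 mm thick): a 46 x 46 x 5 mm square plate with chamfered corners (55 mm over the points) and, in its middle, an upright round socket 26 mm in diameter whose top is 38 mm above the underside; origin at the centre of the underside, z up along the socket
- flange3: brazed steel tube flange (loose, about 0.15 kg; three to five of six are there, the missing ones read None), standing on a pale fixed heat-proof board (240 x 220 mm, 6 mm thick): a 46 x 46 x 5 mm square plate with chamfered corners (55 mm over the points) and, in its middle, an upright round socket 26 mm in diameter whose top is 38 mm above the underside; origin at the centre of the underside, z up along the socket
- flange4: brazed steel tube flange (loose, about 0.15 kg; three to five of six are there, the missing ones read None), standing on a pale fixed heat-proof board (240 x 220 mm, 6 mm thick): a 46 x 46 x 5 mm square plate with chamfered corners (55 mm over the points) and, in its middle, an upright round socket 26 mm in diameter whose top is 38 mm above the underside; origin at the centre of the underside, z up along the socket
- flange5: brazed steel tube flange (loose, about 0.15 kg; three to five of six are there, the missing ones read None), standing on a pale fixed heat-proof board (240 x 220 mm, 6 mm thick): a 46 x 46 x 5 mm square plate with chamfered corners (55 mm over the points) and, in its middle, an upright round socket 26 mm in diameter whose top is 38 mm above the underside; origin at the centre of the underside, z up along the socket
- flange6: brazed steel tube flange (loose, about 0.15 kg; three to five of six are there, the missing ones read None), standing on a pale fixed heat-proof board (240 x 220 mm, 6 mm thick): a 46 x 46 x 5 mm square plate with chamfered corners (55 mm over the points) and, in its middle, an upright round socket 26 mm in diameter whose top is 38 mm above the underside; origin at the centre of the underside, z up along the socket
- pliers: long-nose pliers with black and yellow grips, about 200 mm long, lying on the bench; not part of the job. Origin at the pivot, on the bench
- flux_jar: white jar, 60 mm in diameter and 60 mm high; not part of the job. Origin: centre of the underside
- wire_brush: wire brush with a wooden back, 200 x 26 x 19 mm; not part of the job. Origin: centre of the underside

How it is judged:
On the way, in this order (a step that is already met when the one before it is completed fails the run):
1. the tote is being dragged by a finger behind its back lip (contact force between the fingers and back_rim above 1 N and distance of tote from where it was at the start of the episode above 0.004 m), for 0.05 s.
2. the tote stands on the mat (x of tote in the frame of mat between -0.036 and 0.036 m and y of tote in the frame of mat between -0.07 and 0.07 m and height (world z) of tote below 0.006 m and angle between tote's own z axis and vertical below 0.06 rad), for 0.2 s.
3. every flange stands flat inside the tote on the mat (all of step 2 and x of flange1 in the frame of tote between -0.06 and 0.06 m and y of flange1 in the frame of tote between -0.09 and 0.09 m and z of each of flange1, flange2, flange3, flange4, flange5, flange6 in the frame of tote below 0.008 m and angle between each of flange1, flange2, flange3, flange4, flange5, flange6's own z axis and vertical below 0.12 rad and x of flange2 in the frame of tote between -0.06 and 0.06 m and y of flange2 in the frame of tote between -0.09 and 0.09 m and x of flange3 in the frame of tote between -0.06 and 0.06 m and y of flange3 in the frame of tote between -0.09 and 0.09 m and x of flange4 in the frame of tote between -0.06 and 0.06 m and y of flange4 in the frame of tote between -0.09 and 0.09 m and x of flange5 in the frame of tote between -0.06 and 0.06 m and y of flange5 in the frame of tote between -0.09 and 0.09 m and x of flange6 in the frame of tote between -0.06 and 0.06 m and y of flange6 in the frame of tote between -0.09 and 0.09 m), for 0.2 s.
4. the lid is fully home on the tote (distance between lid_under and tote_top below 0.007 m and angle between lid's own z axis and vertical below 0.04 rad and angle between the x axis of lid and the x axis of tote, either way round below 0.08 rad), for 0.2 s.
At the end, for the whole second after the job is handed in: tote level, all on the mat (within 36 mm of its centre in x, 70 mm in y); every flange inside on the tote's floor, socket up, not stacked; lid home (within 7 mm of the tote's top, level, square within 0.08 rad); all four pins in by 6.2 of 8 mm; at rest (all of step 3 and all of step 4 and value of joint each of rivet1, rivet2, rivet3, rivet4 above 0.0062 m and linear speed of each of tote, lid below 0.02 m/s); the robot touches nothing.
It fails at once if a rivet pin is pushed in before the lid is on the tote (value of joint any of rivet1, rivet2, rivet3, rivet4 above 0.005 m and distance between lid_under and tote_top above 0.015 m).
It fails at once if the tote is lifted or tipped instead of dragged (height (world z) of tote above 0.02 m or angle between tote's own z axis and vertical above 0.2 rad).
It fails at once if the pliers, the jar or the wire brush is disturbed (distance of any of pliers, flux_jar, wire_brush from where it was at the start of the episode above 0.03 m).
Of flange1, flange2, flange3, flange4, flange5, flange6 only 3 to 5 are there at a start; the rules pass over those that are not, and their reading is None.
At some moment in a run one of flange1, flange2, flange3, flange4, flange5, flange6 may be knocked a few centimetres aside while the robot is not near it.
It also fails if it takes over 210 s, if anything falls off the work surface, if the arm or the gripper's body presses on something with over 40 N, if the wrist force passes 120 N, or if a joint passes its speed limit or range.

### The arm

A 7-joint arm with a two-finger parallel gripper is mounted at the origin on the work surface. World frame = base frame: x ahead of the robot, y to its left, z up, the work surface at z = 0. Lengths are in m, angles in rad, forces in N, time in s.
With the tool pointing down it reaches from about 0.4 to 0.85 m from the base axis. Payload 4.5 kg.
Tool frame: the origin (TCP) lies midway between the tips of the shut fingers; the grasp point (between the pads) lies 19 mm behind it (r.hold_point_z is the distance from the TCP to the grasp point, in m); z points along the fingers, y is the direction in which the jaws open and shut (so a half turn about z gives the same grasp; the last joint's range is limited). The gripper opens to 88 mm and grips with 3 to 60 N. Pads are 18 mm wide; open, the fingers measure 123 mm over their backs; the gripper's body (75 mm by 187 mm) begins 45 mm behind the grasp point.
Start: joints at [1.346, 0.689, -0.195, 1.565, 0.157, 0.902, -0.215], TCP at [0.16, -0.604, 0.239] pointing down, gripper open.
Joint ranges: [-3.01, 3.01], [-0.46, 2.08], [-1.47, 1.51], [0.13, 2.56], [-1, 4.14], [0.04, 2.09], [-2.66, 2.66]. Speed limits (rad/s): [2.57, 2.57, 3.14, 3.14, 3.14, 3.14, 3.14].

### API

Orientations are given as a unit quaternion [x, y, z, w].
In Python, from plant import r gives the robot as it stands. The module is installed in compiled form; this text tells all that it offers.
- The arm moves only by the tool move_arm, never from a script. Its arguments are lists of equal length, an entry for each row: "turn": the turn, a rotation vector about the tool's x, y, z in units of 2 pi rad (1.0 is 2 pi rad), a list of three; "dp": the shift along the tool's x, y, z in units of 2.5 cm (1.0 is 2.5 cm), a list of three; "jaw": the closure, from -1 (fully open) to 1 (shut), so that 0 is half open. In form: {"turn": [[wx, wy, wz], ...], "dp": [[x, y, z], ...], "jaw": [jaw, ...]}. A call has 1 to 10 rows; each row shifts and turns the commanded pose from where the row before left it, along the tool's axes as they then stand; what a row does not reach is not made up. A row lasts 1/12 s, in which the tool goes at most 41.7 mm and 7.16 degrees, less where a joint would pass 70% of its speed; a pose out of reach is approached as far as the arm can. A call with a number of a shift or a turn outside -1 to 1 is refused whole. A call with a gripper value outside its range is refused whole. The fingers move at their own pace and stop on an object; "newtons" is the grip in N (left out, the last holds). Time passes only in rows, so rows that do not move let the fingers close. It gives the time, the measured TCP pose, the force and the opening at its end, in the units of the state.
- r.get_state(): the state, without advancing time (a new reading comes with each control period).
- r.snapshot(name): name is "scene" or "top"; returns a dict with "frame" (400x640x3 uint8, blue, green, red), "mtx" (3x3 intrinsics, pixels), "k1" (the pictures are not rectified: a ray, as slopes to the right and down, at radius r is drawn at 1 + k1 r^2 times it, then the intrinsics apply), "origin" and "orientation" of the camera in the world. Camera axes: x right, y up, looking along -z (the intrinsics and any distortion apply to the point x, -y, -z); pixel columns grow to the right and rows downward; lengths in m; the calibration is good to about 2 mm. A picture is of the moment at which its call begins. There is no depth.
- r.finish_job(): hands the job in, once; it reports no verdict.
The state is a dict: "clock": time; "q": joint angles; "qd": joint speeds; "joint_torque": joint torques, N m; "tool_pos": TCP position; "eef_rot": TCP orientation; "contact_force": force on the tool from outside, world axes, zero at the start; "moment": the same for the moment, N m; "opening": opening from 0.0 (shut) to 1.0 (fully open).
Only numpy, scipy, OpenCV 4.12 (cv2) and the standard library are available. Lean on these libraries where they do the work, as an engineer would, in place of code of your own. Each camera call takes 0.05 s, during which the arm holds its last target.

## Working session

There is one attempt and no reset: what is moved stays moved. The work goes in short steps, Python scripts to look and compute and a tool call to move; the robot and the scene stay as the last step left them, time stands still between calls to the robot, and variables do not carry over. Pictures are saved under pics/ and viewed, and the job is handed in when it is done.

Besides the shell and the picture viewer there is one more tool, called after ">>>" as a command line: name --argument value ..., lists and objects as JSON in quotes. move_arm: Moves the arm, as the interface text tells. Shifts and turns lie within -1 to 1; 1 stands for 2.5 cm of shift or 2 pi rad of turn. Its arguments: {"type":"object","properties":{"turn":{"type":"array","items":{"type":"array","items":{"type":"number","minimum":-1,"maximum":1}}},"dp":{"type":"array","items":{"type":"array","items":{"type":"number","minimum":-1,"maximum":1}}},"jaw":{"type":"array","items":{"type":"number"}},"newtons":{"type":"number"}},"required":["turn","dp","jaw"]}

```bash
mkdir -p pics; ls; cat > h.py <<'E'
import numpy as np, cv2
from scipy.spatial.transform import Rotation as R
from plant import r
def snap(name, fn=None):
    s=r.snapshot(name)
    if fn: cv2.imwrite('pics/'+fn, s['frame'])
    return s
def ray(s,u,v):
    K=np.array(s['mtx']); k=s['k1']
    xd=(u-K[0,2])/K[0,0]; yd=(v-K[1,2])/K[1,1]
    rd=np.hypot(xd,yd); rr=rd
    for _ in range(50): rr=rd/(1+k*rr*rr)
    f=rr/rd if rd>0 else 1
    d=np.array([xd*f,-yd*f,-1.0])
    return np.array(s['origin']), R.from_quat(s['orientation']).apply(d)
def plane(s,u,v,z):
    o,d=ray(s,u,v); t=(z-o[2])/d[2]; return o+t*d
def proj(s,p):
    K=np.array(s['mtx']); k=s['k1']
    c=R.from_quat(s['orientation']).inv().apply(np.array(p)-np.array(s['origin']))
    x=c[0]/-c[2]; y=-c[1]/-c[2]; r2=x*x+y*y; f=1+k*r2
    return np.array([K[0,0]*x*f+K[0,2],K[1,1]*y*f+K[1,2]])
def st():
    s=r.get_state(); print({k:(np.round(v,4).tolist()) for k,v in s.items() if k in('clock','tool_pos','eef_rot','contact_force','opening','q')})
    return s
E
python3 - <<'E'
from h import *
for n in('scene','top'):
    s=snap(n,n+'0.png'); print(n,s['mtx'],s['k1'],s['origin'],s['orientation'])
st()
E
```

```text
pics
scene [[463.18608958   0.         315.73165852]
 [  0.         463.18608958 193.02175311]
 [  0.           0.           1.        ]] -0.03511638690189642 [ 1.14568864 -0.68739031  0.86189219] [0.39662152 0.14660043 0.33251905 0.84298918]
top [[456.06813476   0.         316.96631328]
 [  0.         456.06813476 198.26780051]
 [  0.           0.           1.        ]] -0.0020977605462620934 [ 0.43116384 -0.00774252  1.33239736] [ 0.03066067 -0.01573461 -0.69980018  0.71350687]
{'clock': 0.1, 'q': [1.3458, 0.6899, -0.1945, 1.5662, 0.1573, 0.9025, -0.2151], 'tool_pos': [0.1598, -0.6037, 0.238], 'eef_rot': [0.9916, 0.1291, -0.0002, -0.0008], 'contact_force': [0.1764, -0.0585, -1.0532], 'opening': 1.0071}
```

View pics/scene0.png

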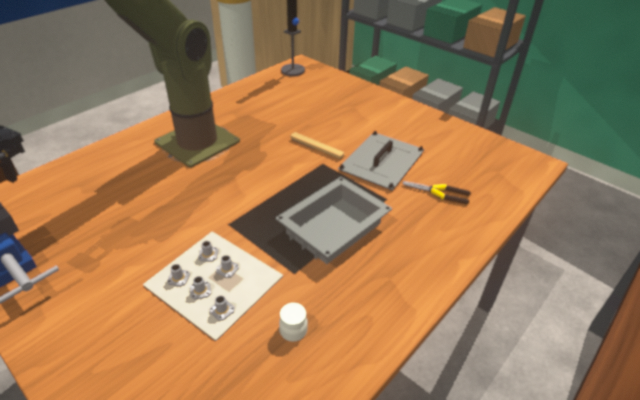

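View pics/top0.png

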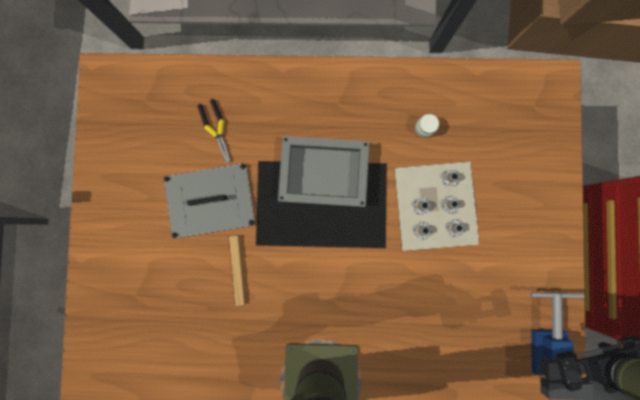

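```bash
python3 - <<'E'
from h import *
s=snap('top','top1.png'); f=s['frame']
cv2.imwrite('pics/crop1.png',cv2.resize(f[90:320,150:350],None,fx=4,fy=4,interpolation=cv2.INTER_CUBIC)[:600])
cv2.imwrite('pics/crop2.png',cv2.resize(f[100:260,380:490],None,fx=5,fy=5,interpolation=cv2.INTER_CUBIC)[:600,:])
cv2.imwrite('pics/crop3.png',cv2.resize(f[115:260,245:400],None,fx=4,fy=4,interpolation=cv2.INTER_CUBIC))
hsv=cv2.cvtColor(f,cv2.COLOR_BGR2HSV)
def rect(m,name,z):
    m=cv2.morphologyEx(m.astype(np.uint8)*255,cv2.MORPH_OPEN,np.ones((3,3)))
    cs,_=cv2.findContours(m,cv2.RETR_EXTERNAL,cv2.CHAIN_APPROX_NONE)
    for c in sorted(cs,key=cv2.contourArea,reverse=True)[:4]:
        if cv2.contourArea(c)<300: continue
        b=cv2.minAreaRect(c); P=np.array([plane(s,u,v,z)[:2] for u,v in cv2.boxPoints(b)])
        print(name,np.round(b[0],1),'area',cv2.contourArea(c),'ctr',P.mean(0).round(4),'sides',np.linalg.norm(P[1]-P[0]).round(3),np.linalg.norm(P[2]-P[1]).round(3),'ang',np.round(np.arctan2(*(P[1]-P[0])[::-1]),3)); print(P.round(3).tolist())
roi=np.zeros(f.shape[:2],bool); roi[90:320,150:500]=1
rect((hsv[...,2]<45)&roi,'mat',0.001)
for pt in [(325,145),(322,170),(285,170),(200,185),(400,180),(428,195)]: print(pt,f[pt[1],pt[0]],hsv[pt[1],pt[0]])
g=(hsv[...,1]<50)&(hsv[...,2]>70)&(hsv[...,2]<190)&roi
rect(g,'grey',0.057)
rect(g,'grey',0.014)
rect((hsv[...,1]<70)&(hsv[...,2]>180)&roi,'board',0.006)
E
```

```text
mat [320.7 204.1] area 6201.0 ctr [0.5021 0.0107] sides 0.239 0.373 ang 0.019
[[0.381, 0.194], [0.62, 0.199], [0.623, -0.175], [0.385, -0.175]]
(325, 145) [111 117 114] [ 45  13 117]
(322, 170) [119 127 124] [ 41  16 127]
(285, 170) [121 127 125] [ 40  12 127]
(200, 185) [123 133 129] [ 42  19 133]
(400, 180) [160 183 188] [ 25  38 188]
(428, 195) [128 146 157] [ 19  47 157]
grey [323.2 171.5] area 5519.0 ctr [0.5909 0.0042] sides 0.185 0.249 ang -0.037
[[0.504, 0.132], [0.689, 0.125], [0.677, -0.124], [0.493, -0.115]]
grey [436.5 205.7] area 4949.5 ctr [ 0.5008 -0.3131] sides 0.21 0.226 ang -1.459
[[0.602, -0.198], [0.625, -0.406], [0.4, -0.427], [0.376, -0.221]]
grey [208.9 200.4] area 4914.0 ctr [0.5033 0.3245] sides 0.238 0.176 ang -1.39
[[0.568, 0.459], [0.611, 0.225], [0.438, 0.191], [0.396, 0.423]]
grey [323.2 171.5] area 5519.0 ctr [0.5963 0.0046] sides 0.191 0.258 ang -0.037
[[0.507, 0.136], [0.698, 0.129], [0.686, -0.128], [0.495, -0.119]]
grey [436.5 205.7] area 4949.5 ctr [ 0.5031 -0.3234] sides 0.217 0.234 ang -1.459
[[0.608, -0.205], [0.632, -0.42], [0.399, -0.441], [0.374, -0.228]]
grey [208.9 200.4] area 4914.0 ctr [0.5057 0.3357] sides 0.246 0.182 ang -1.39
[[0.573, 0.474], [0.617, 0.233], [0.439, 0.198], [0.395, 0.437]]
board [436.4 206. ] area 5824.0 ctr [ 0.5027 -0.3252] sides 0.219 0.238 ang -1.465
[[0.61, -0.206], [0.633, -0.423], [0.396, -0.443], [0.372, -0.229]]
```

View pics/crop1.png

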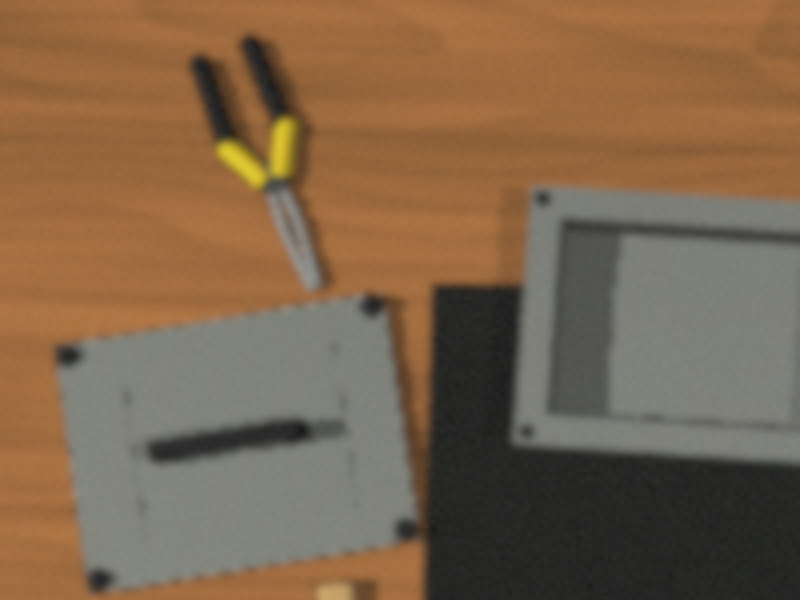

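View pics/crop2.png

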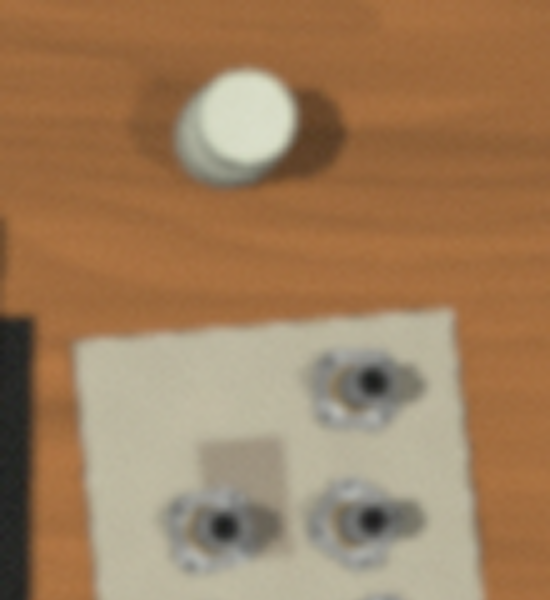

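View pics/crop3.png

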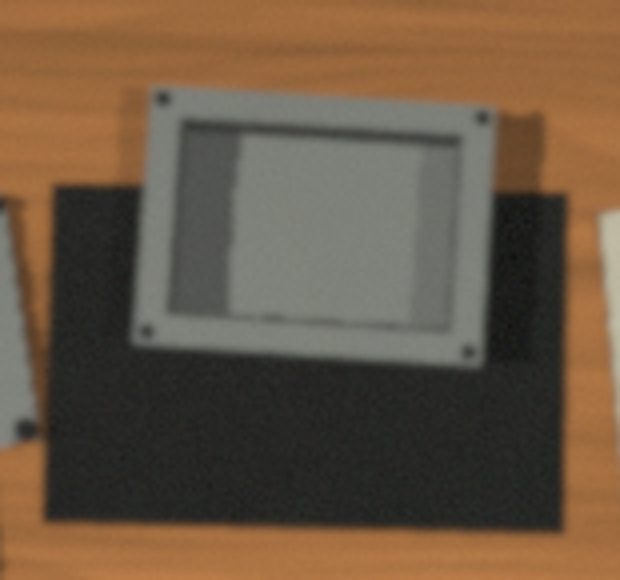

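```bash
cat >> h.py <<'E'
def yaw_of(q):
    x=R.from_quat(q).apply([1,0,0]); return np.arctan2(x[1],x[0])
def plan(goal,yaw=None,cur=None,cy=None):
    s=r.get_state(); p=np.array(s['tool_pos']) if cur is None else np.array(cur)
    y0=yaw_of(s['eef_rot']) if cy is None else cy
    if yaw is None: yaw=y0
    t=-(yaw-y0); t=(t+np.pi)%(2*np.pi)-np.pi
    d=np.array(goal)-p
    c,sn=np.cos(yaw),np.sin(yaw)
    dt=np.array([c*d[0]+sn*d[1], sn*d[0]-c*d[1], -d[2]])/0.025
    rz=R.from_quat(s['eef_rot']).apply([0,0,1])
    print('from',p.round(4),'yaw0',round(y0,3),'toolz',rz.round(3),'| turn z units',round(t/2/np.pi,4),'rows>=',int(np.ceil(abs(t)/0.12)),'| dp units (after turn)',dt.round(3),'xy rows>=',round(np.abs(dt).max(),1),' clk',round(float(s['clock']),2),'F',np.round(s['contact_force'],1),'open',round(float(s['opening']),3))
    return dt
def flanges(s,z=0.044,show=None,box=None):
    """dark bore centres at socket top"""
    f=s['frame']; g=cv2.cvtColor(f,cv2.COLOR_BGR2GRAY)
    return g
E
python3 - <<'E'
from h import *
plan([0.717,0.0,0.15],-0.04)
s=snap('top'); f=s['frame']; g=cv2.cvtColor(f,cv2.COLOR_BGR2GRAY)
roi=np.zeros_like(g); P=cv2.boxPoints(((436.4,206),(70,80),np.degrees(-0.09)))
cv2.fillPoly(roi,[P.astype(int)],255)
m=((g<60)&(roi>0)).astype(np.uint8)
n,l,stt,c=cv2.connectedComponentsWithStats(m)
for i in range(1,n):
    if stt[i,4]>=4:
        ys,xs=np.where(l==i); w=70-g[ys,xs].astype(float); u,v=(xs*w).sum()/w.sum(),(ys*w).sum()/w.sum()
        print(stt[i,4],round(u,2),round(v,2),plane(s,u,v,0.044).round(4))
E
```

```text
from [ 0.1598 -0.6037  0.2381] yaw0 0.259 toolz [-0.     0.001 -1.   ] | turn z units 0.0476 rows>= 3 | dp units (after turn) [ 21.303 -25.022   3.525] xy rows>= 25.0  clk 0.15 F [-0.1  0.7 -0.2] open 1.0
12 454.21 175.91 [ 0.5861 -0.366   0.044 ]
14 424.46 204.85 [ 0.5027 -0.2827  0.044 ]
14 454.2 203.58 [ 0.5078 -0.366   0.044 ]
13 458.87 227.63 [ 0.4406 -0.379   0.044 ]
13 425.29 230.28 [ 0.4313 -0.2854  0.044 ]
```

>>> move_arm --turn '[[0, 0, 0.0159], [0, 0, 0.0159], [0, 0, 0.0158], [0, 0, 0], [0, 0, 0], [0, 0, 0], [0, 0, 0], [0, 0, 0], [0, 0, 0], [0, 0, 0]]' --dp '[[0, 0, 0.5], [0, 0, 0.5], [0, 0, 0.5], [0.8, -0.95, 0], [0.8, -0.95, 0], [0.8, -0.95, 0], [0.8, -0.95, 0], [0.8, -0.95, 0], [0.8, -0.95, 0], [0.8, -0.95, 0]]' --jaw '[1, 1, 1, 1, 1, 1, 1, 1, 1, 1]'

```text
clock: 1.03
tool_pos: [0.3074, -0.4425, 0.2012]
eef_rot: [1.0, -0.02, 0.0, -0.0]
contact_force: [-0.6, 0.5, 0.2]
opening: 0.265
```

>>> move_arm --turn '[[0, 0, 0], [0, 0, 0], [0, 0, 0], [0, 0, 0], [0, 0, 0], [0, 0, 0], [0, 0, 0], [0, 0, 0], [0, 0, 0], [0, 0, 0]]' --dp '[[0.85, -0.98, 0.1], [0.85, -0.98, 0.1], [0.85, -0.98, 0.1], [0.85, -0.98, 0.1], [0.85, -0.98, 0.1], [0.85, -0.98, 0.1], [0.85, -0.98, 0.1], [0.85, -0.98, 0.1], [0.85, -0.98, 0.1], [0.85, -0.98, 0.1]]' --jaw '[1, 1, 1, 1, 1, 1, 1, 1, 1, 1]'

```text
clock: 1.87
tool_pos: [0.5297, -0.206, 0.176]
eef_rot: [1.0, -0.02, -0.0, -0.0]
contact_force: [0.4, -0.6, 0.1]
opening: 0.004
```

```bash
python3 -c "
from h import *
plan([0.722,0.0,0.15],-0.04)"
```

```text
from [ 0.5297 -0.206   0.176 ] yaw0 -0.04 toolz [-0.  0. -1.] | turn z units -0.0 rows>= 1 | dp units (after turn) [ 7.357 -8.542  1.041] xy rows>= 8.5  clk 1.87 F [ 0.4 -0.6  0.1] open 0.004
```

>>> move_arm --turn '[[0, 0, 0], [0, 0, 0], [0, 0, 0], [0, 0, 0], [0, 0, 0], [0, 0, 0], [0, 0, 0], [0, 0, 0], [0, 0, 0], [0, 0, 0]]' --dp '[[0.82, -0.93, 0], [0.82, -0.93, 0], [0.82, -0.93, 0], [0.82, -0.93, 0], [0.82, -0.93, 0], [0.82, -0.93, 0], [0.82, -0.93, 0], [0.82, -0.93, 0], [0.8, -0.9, 0], [0, 0, 0]]' --jaw '[1, 1, 1, 1, 1, 1, 1, 1, 1, 1]'

```text
clock: 2.7
tool_pos: [0.7243, 0.0021, 0.1755]
eef_rot: [1.0, -0.016, 0.002, -0.003]
contact_force: [-0.1, 1.4, 0.4]
opening: 0.008
```

```bash
python3 -c "
from h import *
plan([0.720,0.0,0.03],-0.04)
s=snap('scene'); cv2.imwrite('pics/s2.png',cv2.resize(s['frame'][130:300,200:440],None,fx=3,fy=3))"
```

```text
from [0.7243 0.0021 0.1755] yaw0 -0.032 toolz [ 0.003  0.006 -1.   ] | turn z units 0.0012 rows>= 1 | dp units (after turn) [-0.168  0.091  5.82 ] xy rows>= 5.8  clk 2.7 F [-0.1  1.4  0.4] open 0.008
```

View pics/s2.png

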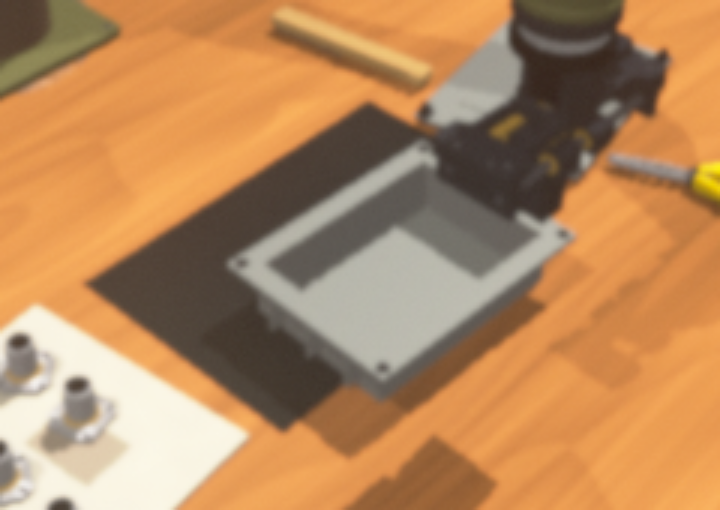

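>>> move_arm --turn '[[0, 0, 0], [0, 0, 0], [0, 0, 0], [0, 0, 0], [0, 0, 0], [0, 0, 0], [0, 0, 0]]' --dp '[[0, 0.1, 0.9], [0, 0, 0.9], [0, 0, 0.9], [0, 0, 0.9], [0, 0, 0.9], [0, 0, 0.9], [0, 0, 0.3]]' --jaw '[1, 1, 1, 1, 1, 1, 1]'

```text
clock: 3.33
tool_pos: [0.7174, -0.0107, 0.03]
eef_rot: [1.0, -0.021, -0.004, 0.001]
contact_force: [-0.9, -0.2, -0.6]
opening: 0.006
```

```bash
python3 -c "
from h import *
plan([0.502+.101,0.0,0.03],-0.04)
s=snap('scene'); cv2.imwrite('pics/s3.png',cv2.resize(s['frame'][130:300,200:440],None,fx=3,fy=3))"
```

```text
from [ 0.7174 -0.0107  0.03  ] yaw0 -0.042 toolz [-0.007 -0.001 -1.   ] | turn z units -0.0002 rows>= 1 | dp units (after turn) [-4.589e+00 -2.440e-01 -2.000e-03] xy rows>= 4.6  clk 3.33 F [-0.9 -0.2 -0.6] open 0.006
```

View pics/s3.png

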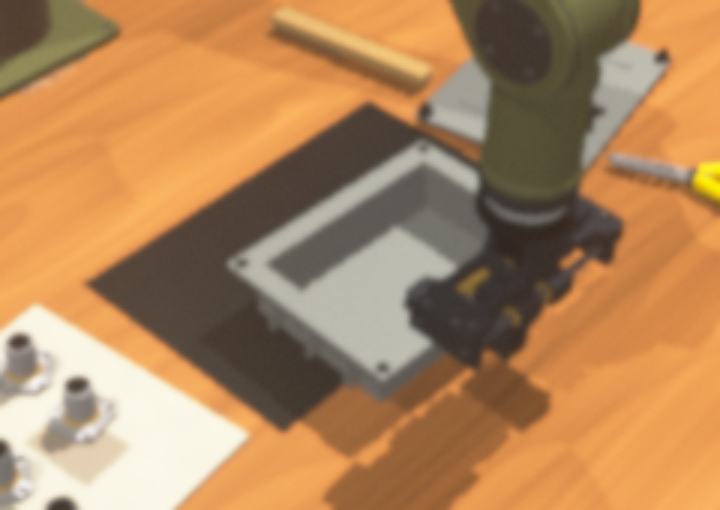

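>>> move_arm --turn '[[0, 0, 0], [0, 0, 0], [0, 0, 0], [0, 0, 0], [0, 0, 0], [0, 0, 0], [0, 0, 0], [0, 0, 0]]' --dp '[[0, -0.3, 0], [0, 0, 0], [-0.4, 0, 0], [-0.3, 0, 0], [-0.3, 0, 0], [-0.3, 0, 0], [-0.3, 0, 0], [-0.3, 0, 0]]' --jaw '[1, 1, 1, 1, 1, 1, 1, 1]'

```text
clock: 4.05
tool_pos: [0.6765, 0.0008, 0.0363]
eef_rot: [1.0, -0.02, 0.004, -0.0]
contact_force: [3.1, -0.4, -2.1]
opening: 0.005
```

```bash
python3 -c "
from h import *
plan([0.502+.101,0.0,0.03],-0.04)
s=snap('top'); cv2.imwrite('pics/t4.png',cv2.resize(s['frame'][90:270,220:420],None,fx=3,fy=3))"
```

```text
from [0.6765 0.0008 0.0363] yaw0 -0.04 toolz [ 0.007  0.    -1.   ] | turn z units 0.0 rows>= 1 | dp units (after turn) [-2.937  0.149  0.25 ] xy rows>= 2.9  clk 4.05 F [ 3.1 -0.4 -2.1] open 0.005
```

View pics/t4.png

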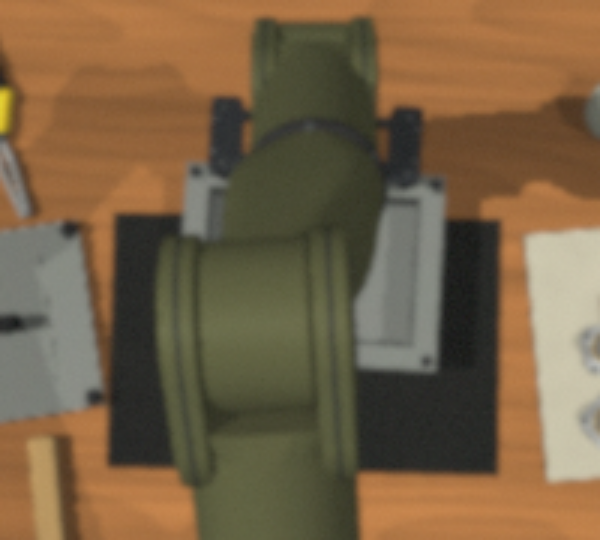

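>>> move_arm --turn '[[0, 0, 0], [0, 0, 0], [0, 0, 0], [0, 0, 0], [0, 0, 0], [0, 0, 0], [0, 0, 0], [0, 0, 0], [0, 0, 0], [0, 0, 0]]' --dp '[[-0.3, 0, 0.05], [-0.3, 0, 0.05], [-0.3, 0, 0.05], [-0.3, 0, 0.05], [-0.3, 0, 0.05], [-0.3, 0, 0], [-0.3, 0, 0], [-0.3, 0, 0], [-0.3, 0, 0], [0, 0, 0]]' --jaw '[1, 1, 1, 1, 1, 1, 1, 1, 1, 1]'

```text
clock: 4.93
tool_pos: [0.6095, 0.0034, 0.0302]
eef_rot: [1.0, -0.02, 0.004, -0.0]
contact_force: [2.7, 0.6, 1.7]
opening: 0.005
```

```bash
cat >> h.py <<'E'
def tote(s,z=0.057):
    f=s['frame']; hsv=cv2.cvtColor(f,cv2.COLOR_BGR2HSV)
    roi=np.zeros(f.shape[:2],bool); roi[100:270,250:392]=1
    m=((hsv[...,1]<50)&(hsv[...,2]>70)&(hsv[...,2]<190)&roi).astype(np.uint8)*255
    m=cv2.morphologyEx(m,cv2.MORPH_OPEN,np.ones((3,3)))
    cs,_=cv2.findContours(m,cv2.RETR_EXTERNAL,cv2.CHAIN_APPROX_NONE); c=max(cs,key=cv2.contourArea)
    b=cv2.minAreaRect(c); P=np.array([plane(s,u,v,z)[:2] for u,v in cv2.boxPoints(b)])
    L=[np.linalg.norm(P[1]-P[0]),np.linalg.norm(P[2]-P[1])]
    e=P[1]-P[0] if L[0]>L[1] else P[2]-P[1]
    if e[1]<0:e=-e
    print('tote ctr',P.mean(0).round(4),'sides',np.round(L,3),'yaw',round(np.arctan2(-e[0],e[1]),3))
E
python3 -c "
from h import *
plan([0.502+.101,0.0,0.03],-0.04)
s=snap('top'); cv2.imwrite('pics/t5.png',cv2.resize(s['frame'][90:270,220:420],None,fx=3,fy=3))"
```

```text
from [0.6095 0.0034 0.0302] yaw0 -0.04 toolz [ 0.008  0.    -1.   ] | turn z units 0.0 rows>= 1 | dp units (after turn) [-0.252  0.147  0.007] xy rows>= 0.3  clk 4.93 F [2.7 0.6 1.7] open 0.005
```

View pics/t5.png

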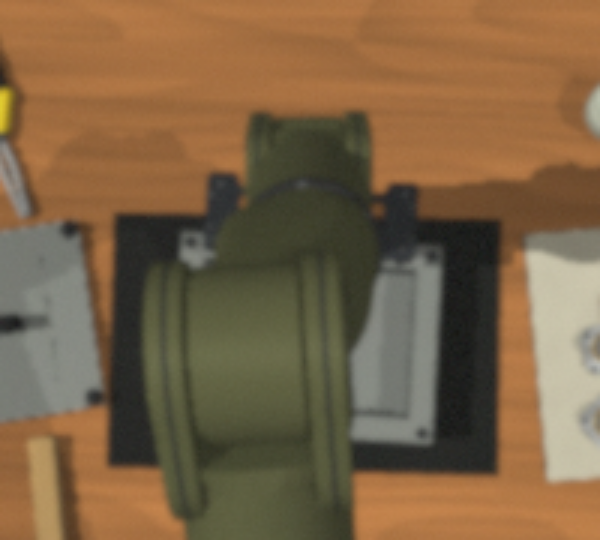

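>>> move_arm --turn '[[0, 0, 0], [0, 0, 0], [0, 0, 0], [0, 0, 0], [0, 0, 0], [0, 0, 0], [0, 0, 0], [0, 0, 0]]' --dp '[[0.5, 0, 0], [0.5, 0, 0], [0, 0, -0.6], [0, 0, -0.9], [0, 0, -0.9], [0, 0, -0.9], [0, 0, -0.9], [0, 0, 0]]' --jaw '[1, 1, 1, 1, 1, 1, 1, -0.1]'

```text
clock: 5.65
tool_pos: [0.6336, 0.002, 0.138]
eef_rot: [1.0, -0.02, 0.004, -0.0]
contact_force: [0.8, -1.1, -0.5]
opening: 0.058
```

```bash
cat >> h.py <<'E'
def bores(s):
    g=cv2.cvtColor(s['frame'],cv2.COLOR_BGR2GRAY); roi=np.zeros_like(g)
    cv2.fillPoly(roi,[cv2.boxPoints(((436.4,206),(72,84),np.degrees(-0.09))).astype(int)],255)
    m=((g<60)&(roi>0)).astype(np.uint8)
    n,l,stt,c=cv2.connectedComponentsWithStats(m); out=[]
    for i in range(1,n):
        if stt[i,4]>=4:
            ys,xs=np.where(l==i); w=70-g[ys,xs].astype(float); u,v=(xs*w).sum()/w.sum(),(ys*w).sum()/w.sum()
            p=plane(s,u,v,0.044); out.append(p); print('bore',stt[i,4],round(u,1),round(v,1),p.round(4))
    return out
E
python3 -c "
from h import *
s=snap('top','t6.png'); bores(s); 
s=snap('scene','s6.png')
plan([0.503,-0.283,0.1],0)"
```

```text
bore 21 454.1 175.9 [ 0.586  -0.3657  0.044 ]
bore 9 454.1 203.6 [ 0.5077 -0.3656  0.044 ]
bore 11 424.4 204.9 [ 0.5025 -0.2825  0.044 ]
bore 9 458.9 227.7 [ 0.4405 -0.3791  0.044 ]
bore 10 425.0 230.2 [ 0.4316 -0.2847  0.044 ]
from [0.6312 0.0022 0.134 ] yaw0 -0.04 toolz [ 0.001  0.    -1.   ] | turn z units -0.0064 rows>= 1 | dp units (after turn) [-5.13  11.407  1.36 ] xy rows>= 11.4  clk 5.75 F [-0.3 -0.8  0.3] open 0.145
```

View pics/t6.png

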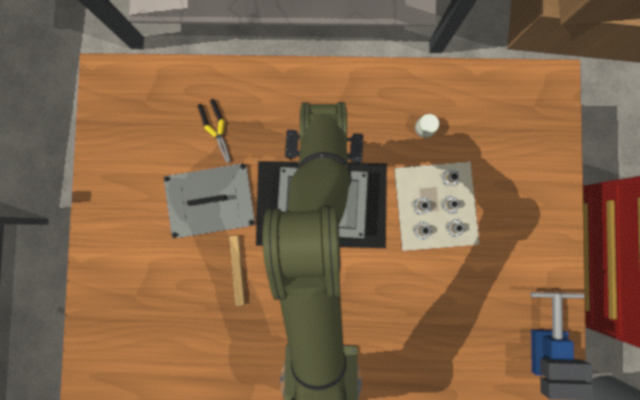

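View pics/s6.png

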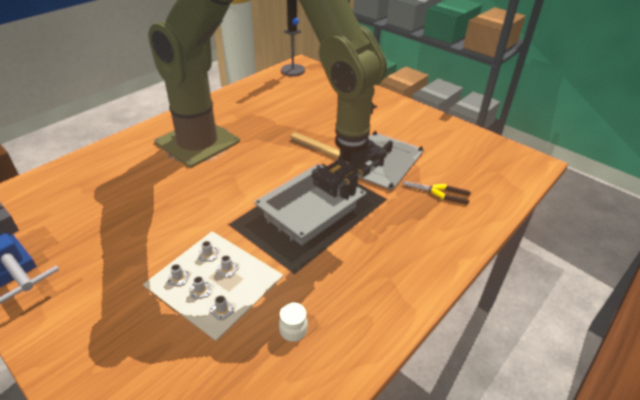

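```bash
python3 -c "
from h import *
plan([0.5025,-0.2825,0.12])"
```

```text
from [0.6312 0.0022 0.134 ] yaw0 -0.04 toolz [ 0.001  0.    -1.   ] | turn z units 0.0 rows>= 0 | dp units (after turn) [-4.688 11.584  0.56 ] xy rows>= 11.6  clk 5.75 F [-0.3 -0.8  0.3] open 0.145
```

>>> move_arm --turn '[[0, 0, 0], [0, 0, 0], [0, 0, 0], [0, 0, 0], [0, 0, 0], [0, 0, 0], [0, 0, 0], [0, 0, 0], [0, 0, 0], [0, 0, 0]]' --dp '[[-0.4, 0.98, 0], [-0.4, 0.98, 0], [-0.4, 0.98, 0], [-0.4, 0.98, 0], [-0.4, 0.98, 0], [-0.4, 0.98, 0], [-0.4, 0.98, 0], [-0.4, 0.98, 0], [-0.4, 0.98, 0], [-0.4, 0.98, 0.3]]' --jaw '[-0.1, -0.1, -0.1, -0.1, -0.1, -0.1, -0.1, -0.1, -0.1, -0.1]'

```text
clock: 6.58
tool_pos: [0.5204, -0.2395, 0.1248]
eef_rot: [1.0, -0.02, -0.0, -0.0]
contact_force: [1.6, -0.6, -0.1]
opening: 0.545
```

>>> move_arm --turn '[[0, 0, 0], [0, 0, 0], [0, 0, 0], [0, 0, 0]]' --dp '[[-0.4, 0.98, 0.3], [-0.28, 0.8, 0.3], [0, 0, 0.5], [0, 0, 0]]' --jaw '[-0.1, -0.1, -0.1, -0.1]'

```text
clock: 6.92
tool_pos: [0.4993, -0.2831, 0.0947]
eef_rot: [1.0, -0.022, -0.003, -0.001]
contact_force: [-0.1, 1.0, 0.5]
opening: 0.548
```

```bash
python3 -c "
from h import *
plan([0.5025,-0.2825,0.018])
s=snap('top','t7.png'); tote(s)
plan([0.5025,-0.2825,0.018])
s=snap('scene'); cv2.imwrite('pics/s7.png',cv2.resize(s['frame'][190:340,130:330],None,fx=4,fy=4))"
```

```text
from [ 0.4993 -0.2831  0.0947] yaw0 -0.043 toolz [-0.006  0.002 -1.   ] | turn z units 0.0 rows>= 0 | dp units (after turn) [ 0.128 -0.029  3.069] xy rows>= 3.1  clk 6.92 F [-0.1  1.   0.5] open 0.548
tote ctr [0.5045 0.0069] sides [0.189 0.25 ] yaw -0.045
from [ 0.5007 -0.2817  0.0957] yaw0 -0.041 toolz [-0.004  0.002 -1.   ] | turn z units 0.0 rows>= 0 | dp units (after turn) [0.073 0.027 3.11 ] xy rows>= 3.1  clk 6.97 F [ 0.1 -0.1  0.5] open 0.546
```

View pics/s7.png

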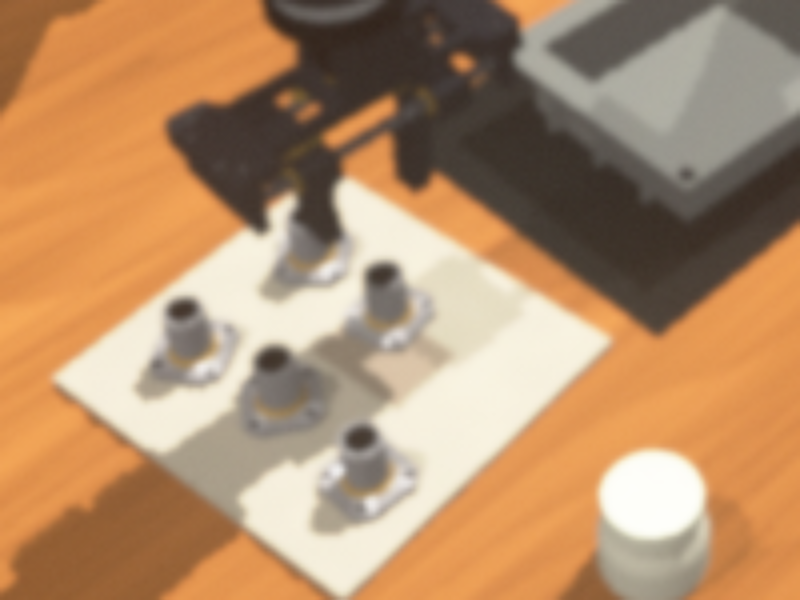

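View pics/t7.png

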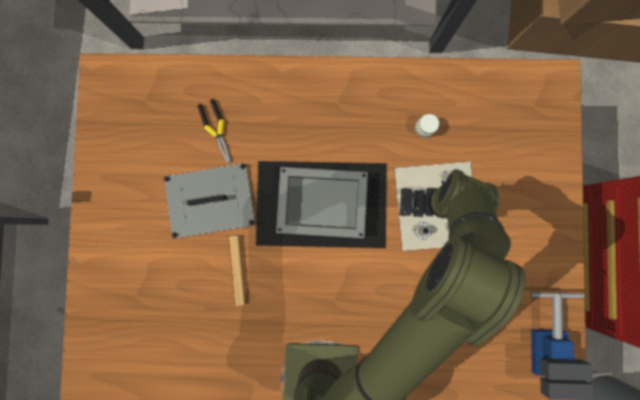

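```bash
python3 -c "
from h import *
s=snap('scene')
for p in [(0.5025,-0.2825),(.4316,-.2847),(.5077,-.3656),(.586,-.3657),(.4405,-.379)]:
  u=proj(s,[*p,.044]); print(p,u.round(1),((u-[130,190])*4).round())
t=r.get_state()['tool_pos']; u=proj(s,t); print(t,u.round(1),((u-[130,190])*4).round())
"
```

```text
(0.5025, -0.2825) [225.1 258.1] [380. 273.]
(0.4316, -0.2847) [205.8 243.5] [303. 214.]
(0.5077, -0.3656) [197.5 279.4] [270. 358.]
(0.586, -0.3657) [219.4 299.1] [358. 436.]
(0.4405, -0.379) [175.1 266.9] [180. 308.]
[ 0.50277235 -0.2809941   0.09715904] [223.1 242.1] [372. 208.]
```

>>> move_arm --turn '[[0, 0, 0], [0, 0, 0], [0, 0, 0], [0, 0, 0], [0, 0, 0], [0, 0, 0], [0, 0, 0], [0, 0, 0], [0, 0, 0], [0, 0, 0]]' --dp '[[0, 0, 0.8], [0, 0, 0.8], [0, 0, 0.8], [0, 0, 0.6], [0, 0, 0.1], [0, 0, 0], [0, 0, 0], [0, 0, 0], [0, 0, 0], [0, 0, 0]]' --jaw '[-0.1, -0.1, -0.1, -0.1, -0.1, 1, 1, 1, 1, 1]' --newtons 25

```text
clock: 7.9
tool_pos: [0.5036, -0.2827, 0.0212]
eef_rot: [1.0, -0.02, 0.001, 0.0]
contact_force: [0.2, 0.8, 5.4]
opening: 0.286
```

```bash
python3 -c "
from h import *
c,s=np.cos(-.045),np.sin(-.045)
for i in (-32,32):
  for j in (-60,0,60): print(i,j,(np.array([.5045,.0069])+np.array([c*i-s*j,s*i+c*j])/1000).round(4))
plan([0.5,-0.2825,0.018])"
```

```text
-32 -60 [ 0.4698 -0.0516]
-32 0 [0.4725 0.0083]
-32 60 [0.4752 0.0683]
32 -60 [ 0.5338 -0.0545]
32 0 [0.5365 0.0055]
32 60 [0.5392 0.0654]
from [ 0.5036 -0.2827  0.0212] yaw0 -0.04 toolz [ 0.002 -0.001 -1.   ] | turn z units 0.0 rows>= 0 | dp units (after turn) [-0.143 -0.003  0.127] xy rows>= 0.1  clk 7.9 F [0.2 0.8 5.4] open 0.286
```

>>> move_arm --turn '[[0, 0, 0], [0, 0, 0], [0, 0, 0], [0, 0, 0], [0, 0, 0], [0, 0, 0], [0, 0, 0], [0, 0, 0], [0, 0, 0], [0, 0, 0]]' --dp '[[0, 0, -0.6], [0, 0, -0.9], [0, 0, -0.9], [0, 0, -0.9], [0.05, -0.98, -0.2], [0.05, -0.98, 0], [0.05, -0.98, 0], [0.05, -0.98, 0], [0.05, -0.98, 0], [0.05, -0.98, 0]]' --jaw '[1, 1, 1, 1, 1, 1, 1, 1, 1, 1]'

```text
clock: 8.73
tool_pos: [0.516, -0.1348, 0.1078]
eef_rot: [1.0, -0.02, 0.0, 0.0]
contact_force: [1.1, 0.5, -1.9]
opening: 0.287
```

```bash
python3 -c "
from h import *
plan([0.5392,0.0654,0.021],-0.045)"
```

```text
from [ 0.516  -0.1348  0.1078] yaw0 -0.041 toolz [ 0. -0. -1.] | turn z units 0.0007 rows>= 1 | dp units (after turn) [ 0.567 -8.041  3.471] xy rows>= 8.0  clk 8.73 F [ 1.1  0.5 -1.9] open 0.287
```

>>> move_arm --turn '[[0, 0, 0], [0, 0, 0], [0, 0, 0], [0, 0, 0], [0, 0, 0], [0, 0, 0], [0, 0, 0], [0, 0, 0], [0, 0, 0], [0, 0, 0]]' --dp '[[0.07, -0.95, 0], [0.07, -0.95, 0], [0.07, -0.95, 0], [0.07, -0.95, 0], [0.07, -0.95, 0], [0.07, -0.95, 0], [0.07, -0.95, 0], [0.07, -0.95, 0], [0, -0.44, 0], [0, 0, 0]]' --jaw '[1, 1, 1, 1, 1, 1, 1, 1, 1, 1]'

```text
clock: 9.57
tool_pos: [0.5381, 0.0681, 0.1075]
eef_rot: [1.0, -0.017, 0.0, -0.001]
contact_force: [0.7, -0.3, -2.9]
opening: 0.29
```

```bash
python3 -c "
from h import *
plan([0.5392,0.0654,0.021],-0.045)
s=snap('scene'); cv2.imwrite('pics/s8.png',cv2.resize(s['frame'][130:300,200:440],None,fx=3,fy=3))
s=snap('top'); bores(s)
plan([0.5392,0.0654,0.021],-0.045)"
```

```text
from [0.5381 0.0681 0.1075] yaw0 -0.035 toolz [ 0.     0.002 -1.   ] | turn z units 0.0016 rows>= 1 | dp units (after turn) [0.047 0.105 3.461] xy rows>= 3.5  clk 9.57 F [ 0.7 -0.3 -2.9] open 0.29
bore 21 442.3 179.0 [ 0.5769 -0.3326  0.044 ]
bore 19 454.1 203.6 [ 0.5078 -0.3658  0.044 ]
bore 16 459.3 227.6 [ 0.4405 -0.3801  0.044 ]
bore 10 425.1 230.1 [ 0.4319 -0.285   0.044 ]
from [0.5379 0.0632 0.1075] yaw0 -0.041 toolz [-0.    -0.001 -1.   ] | turn z units 0.0007 rows>= 1 | dp units (after turn) [ 0.049 -0.092  3.461] xy rows>= 3.5  clk 9.67 F [ 0.1 -0.2 -1.5] open 0.288
```

View pics/s8.png

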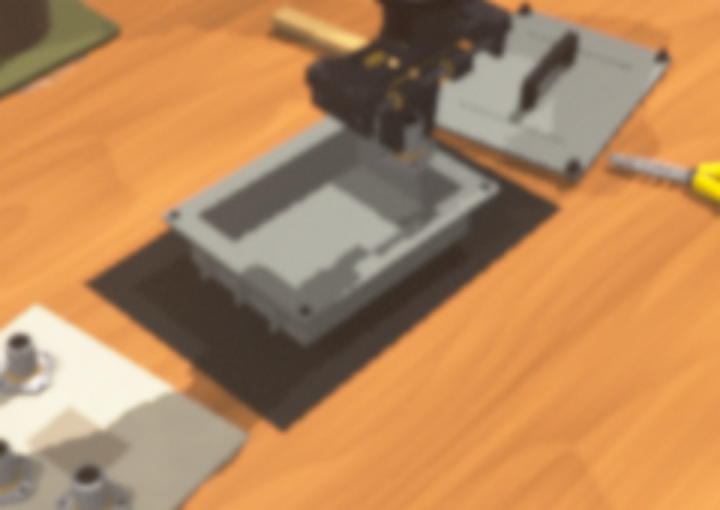

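>>> move_arm --turn '[[0, 0, 0], [0, 0, 0], [0, 0, 0], [0, 0, 0], [0, 0, 0], [0, 0, 0]]' --dp '[[0, 0, 0.8], [0, 0, 0.8], [0, 0, 0.8], [0, 0, 0.6], [0, 0, 0.36], [0, 0, 0]]' --jaw '[1, 1, 1, 1, 1, 1]'

```text
clock: 10.17
tool_pos: [0.537, 0.0619, 0.022]
eef_rot: [1.0, -0.021, -0.002, 0.001]
contact_force: [0.3, 0.6, -1.6]
opening: 0.289
```

>>> move_arm --turn '[[0, 0, 0], [0, 0, 0], [0, 0, 0], [0, 0, 0], [0, 0, 0], [0, 0, 0], [0, 0, 0], [0, 0, 0], [0, 0, 0], [0, 0, 0]]' --dp '[[0, 0, 0.08], [0, 0, 0], [0, 0, 0], [0, 0, 0], [0, 0, 0], [0, 0, -0.5], [0, 0, -0.9], [0, 0, -0.9], [0, 0, -0.9], [0, 0, 0]]' --jaw '[1, 0.18, 0.18, 0.18, 0.18, 0.18, 0.18, 0.18, 0.18, 0]'

```text
clock: 11.0
tool_pos: [0.5408, 0.0646, 0.1061]
eef_rot: [1.0, -0.02, 0.004, -0.001]
contact_force: [0.5, -0.4, 0.5]
opening: 0.464
```

```bash
python3 -c "
from h import *
plan([0.4319,-0.285,0.1],-0.045)"
```

```text
from [0.5408 0.0646 0.1061] yaw0 -0.041 toolz [ 0.008  0.001 -1.   ] | turn z units 0.0007 rows>= 1 | dp units (after turn) [-3.721 14.165  0.243] xy rows>= 14.2  clk 11.0 F [ 0.5 -0.4  0.5] open 0.464
```

>>> move_arm --turn '[[0, 0, 0], [0, 0, 0], [0, 0, 0], [0, 0, 0], [0, 0, 0], [0, 0, 0], [0, 0, 0], [0, 0, 0], [0, 0, 0], [0, 0, 0]]' --dp '[[-0.25, 0.95, 0], [-0.25, 0.95, 0], [-0.25, 0.95, 0], [-0.25, 0.95, 0], [-0.25, 0.95, 0], [-0.25, 0.95, 0], [-0.25, 0.95, 0], [-0.25, 0.95, 0], [-0.25, 0.95, 0], [-0.25, 0.95, 0]]' --jaw '[-0.1, -0.1, -0.1, -0.1, -0.1, -0.1, -0.1, -0.1, -0.1, -0.1]'

```text
clock: 11.83
tool_pos: [0.4656, -0.1715, 0.1018]
eef_rot: [1.0, -0.02, 0.0, 0.0]
contact_force: [-0.4, -0.5, 0.1]
opening: 0.549
```

```bash
python3 -c "
from h import *
s=snap('top','t9.png');bores(s)
plan([0.4319,-0.285,0.1],-0.04)"
```

```text
bore 13 442.7 178.8 [ 0.5775 -0.3335  0.044 ]
bore 1908 423.4 225.6 [ 0.4442 -0.2801  0.044 ]
bore 21 454.1 203.7 [ 0.5076 -0.3658  0.044 ]
bore 13 458.9 227.4 [ 0.4413 -0.379   0.044 ]
from [ 0.4633 -0.1779  0.1019] yaw0 -0.048 toolz [-0.002 -0.005 -1.   ] | turn z units -0.0013 rows>= 1 | dp units (after turn) [-1.083  4.332  0.075] xy rows>= 4.3  clk 11.88 F [-0.8 -3.9 -0.3] open 0.548
```

>>> move_arm --turn '[[0, 0, 0], [0, 0, 0], [0, 0, 0], [0, 0, 0], [0, 0, 0], [0, 0, 0], [0, 0, 0]]' --dp '[[-0.3, 0.98, 0], [-0.3, 0.98, 0], [-0.3, 0.98, 0], [-0.2, 0.98, 0], [0, 0.4, 0.3], [0, 0, 0], [0, 0, 0]]' --jaw '[-0.1, -0.1, -0.1, -0.1, -0.1, -0.1, -0.1]'

```text
clock: 12.47
tool_pos: [0.4345, -0.2762, 0.0935]
eef_rot: [1.0, -0.02, -0.0, -0.001]
contact_force: [-0.2, 0.6, 0.1]
opening: 0.547
```

```bash
python3 -c "
from h import *
plan([0.4319,-0.285,0.02],-0.04)"
```

```text
from [ 0.4345 -0.2762  0.0935] yaw0 -0.04 toolz [-0.     0.001 -1.   ] | turn z units -0.0 rows>= 1 | dp units (after turn) [-0.091  0.357  2.94 ] xy rows>= 2.9  clk 12.47 F [-0.2  0.6  0.1] open 0.547
```

>>> move_arm --turn '[[0, 0, 0], [0, 0, 0], [0, 0, 0], [0, 0, 0], [0, 0, 0], [0, 0, 0], [0, 0, 0], [0, 0, 0], [0, 0, 0], [0, 0, 0]]' --dp '[[-0.09, 0.35, 0.1], [0, 0, 0.8], [0, 0, 0.8], [0, 0, 0.8], [0, 0, 0.4], [0, 0, 0], [0, 0, 0], [0, 0, 0], [0, 0, 0], [0, 0, 0]]' --jaw '[-0.1, -0.1, -0.1, -0.1, -0.1, 1, 1, 1, 1, 1]'

```text
clock: 13.3
tool_pos: [0.4324, -0.2861, 0.0224]
eef_rot: [1.0, -0.02, 0.001, 0.0]
contact_force: [-0.3, 0.8, 2.2]
opening: 0.29
```

```bash
python3 -c "
from h import *
plan([0.5338,-0.0545,0.11],-0.04)"
```

```text
from [ 0.4324 -0.2861  0.0224] yaw0 -0.04 toolz [ 0.002 -0.001 -1.   ] | turn z units -0.0 rows>= 1 | dp units (after turn) [ 3.682 -9.418 -3.502] xy rows>= 9.4  clk 13.3 F [-0.3  0.8  2.2] open 0.29
```

>>> move_arm --turn '[[0, 0, 0], [0, 0, 0], [0, 0, 0], [0, 0, 0], [0, 0, 0], [0, 0, 0], [0, 0, 0], [0, 0, 0], [0, 0, 0], [0, 0, 0]]' --dp '[[0, 0, -0.8], [0, 0, -0.9], [0, 0, -0.9], [0.2, -0.6, -0.9], [0.36, -0.92, 0], [0.36, -0.92, 0], [0.36, -0.92, 0], [0.36, -0.92, 0], [0.36, -0.92, 0], [0.36, -0.92, 0]]' --jaw '[1, 1, 1, 1, 1, 1, 1, 1, 1, 1]'

```text
clock: 14.13
tool_pos: [0.4972, -0.1343, 0.1095]
eef_rot: [1.0, -0.02, 0.0, 0.0]
contact_force: [-0.4, 0.2, -1.0]
opening: 0.286
```

>>> move_arm --turn '[[0, 0, 0], [0, 0, 0], [0, 0, 0], [0, 0, 0], [0, 0, 0], [0, 0, 0]]' --dp '[[0.36, -0.92, 0], [0.36, -0.92, 0], [0.36, -0.92, 0], [0.24, -0.54, 0], [0, 0, 0], [0, 0, 0]]' --jaw '[1, 1, 1, 1, 1, 1]'

```text
clock: 14.63
tool_pos: [0.5332, -0.0537, 0.1093]
eef_rot: [1.0, -0.019, 0.0, 0.0]
contact_force: [-0.4, -0.9, -1.4]
opening: 0.284
```

```bash
python3 -c "
from h import *
plan([0.5338,-0.0545,0.021],-0.04)
s=snap('top'); cv2.imwrite('pics/t10.png',cv2.resize(s['frame'][115:265,245:485],None,fx=3,fy=3)); bores(s)"
```

```text
from [ 0.5332 -0.0537  0.1093] yaw0 -0.038 toolz [ 0. -0. -1.] | turn z units 0.0002 rows>= 1 | dp units (after turn) [0.026 0.03  3.531] xy rows>= 3.5  clk 14.63 F [-0.4 -0.9 -1.4] open 0.284
bore 23 442.5 178.8 [ 0.5773 -0.333   0.044 ]
bore 12 454.2 203.5 [ 0.508  -0.3659  0.044 ]
bore 10 459.0 227.7 [ 0.4403 -0.3794  0.044 ]
```

View pics/t10.png

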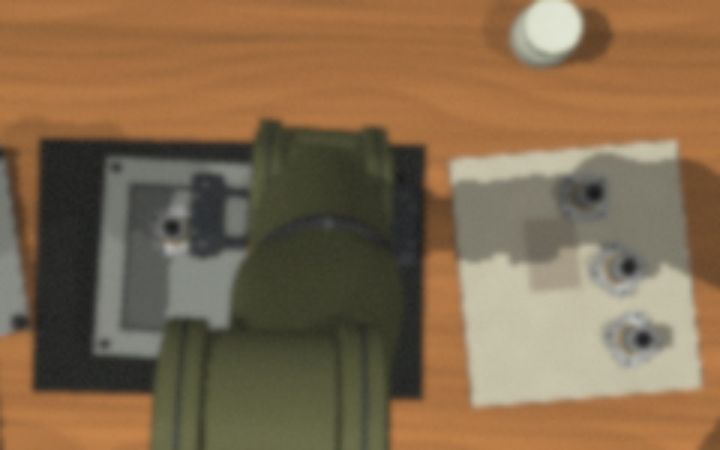

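>>> move_arm --turn '[[0, 0, 0], [0, 0, 0], [0, 0, 0], [0, 0, 0], [0, 0, 0], [0, 0, 0]]' --dp '[[0, 0, 0.8], [0, 0, 0.8], [0, 0, 0.8], [0, 0, 0.8], [0, 0, 0.28], [0, 0, 0]]' --jaw '[1, 1, 1, 1, 1, 1]'

```text
clock: 15.18
tool_pos: [0.5316, -0.0561, 0.0211]
eef_rot: [1.0, -0.021, -0.002, 0.001]
contact_force: [-0.0, 0.5, -1.9]
opening: 0.283
```

>>> move_arm --turn '[[0, 0, 0], [0, 0, 0], [0, 0, 0], [0, 0, 0], [0, 0, 0], [0, 0, 0], [0, 0, 0], [0, 0, 0], [0, 0, 0]]' --dp '[[0, 0, 0], [0, 0, 0], [0, 0, 0], [0, 0, 0], [0, 0, -0.5], [0, 0, -0.9], [0, 0, -0.9], [0, 0, -0.9], [0, 0, 0]]' --jaw '[0.18, 0.18, 0.18, 0.18, 0.18, 0.18, 0.18, 0.18, 0]'

```text
clock: 15.93
tool_pos: [0.5357, -0.0546, 0.1066]
eef_rot: [1.0, -0.02, 0.004, 0.0]
contact_force: [0.7, -0.4, -0.4]
opening: 0.46
```

```bash
python3 -c "
from h import *
plan([0.508,-0.366,0.1],-0.04)"
```

```text
from [ 0.5357 -0.0546  0.1066] yaw0 -0.041 toolz [ 0.008 -0.001 -1.   ] | turn z units -0.0001 rows>= 1 | dp units (after turn) [-0.609 12.49   0.265] xy rows>= 12.5  clk 15.93 F [ 0.7 -0.4 -0.4] open 0.46
```

>>> move_arm --turn '[[0, 0, 0], [0, 0, 0], [0, 0, 0], [0, 0, 0], [0, 0, 0], [0, 0, 0], [0, 0, 0], [0, 0, 0], [0, 0, 0], [0, 0, 0]]' --dp '[[-0.05, 0.97, 0], [-0.05, 0.97, 0], [-0.05, 0.97, 0], [-0.05, 0.97, 0], [-0.05, 0.97, 0], [-0.05, 0.97, 0], [-0.05, 0.97, 0], [-0.05, 0.97, 0], [-0.05, 0.97, 0], [-0.05, 0.97, 0]]' --jaw '[-0.1, -0.1, -0.1, -0.1, -0.1, -0.1, -0.1, -0.1, -0.1, -0.1]'

```text
clock: 16.77
tool_pos: [0.5104, -0.2972, 0.1023]
eef_rot: [1.0, -0.02, -0.0, 0.0]
contact_force: [0.5, 0.1, -0.3]
opening: 0.55
```

>>> move_arm --turn '[[0, 0, 0], [0, 0, 0], [0, 0, 0], [0, 0, 0], [0, 0, 0]]' --dp '[[-0.05, 0.97, 0], [-0.05, 0.97, 0], [0, 0.85, 0.4], [0, 0, 0], [0, 0, 0]]' --jaw '[-0.1, -0.1, -0.1, -0.1, -0.1]'

```text
clock: 17.18
tool_pos: [0.5044, -0.3668, 0.0917]
eef_rot: [1.0, -0.021, -0.001, 0.0]
contact_force: [0.3, 0.8, -0.8]
opening: 0.553
```

```bash
python3 -c "
from h import *
plan([0.508,-0.366,0.02],-0.04)
s=snap('scene'); cv2.imwrite('pics/s11.png',cv2.resize(s['frame'][130:340,130:410],None,fx=2.8,fy=2.8))"
```

```text
from [ 0.5044 -0.3668  0.0917] yaw0 -0.043 toolz [-0.001 -0.    -1.   ] | turn z units -0.0005 rows>= 1 | dp units (after turn) [ 0.142 -0.038  2.867] xy rows>= 2.9  clk 17.18 F [ 0.3  0.8 -0.8] open 0.553
```

View pics/s11.png

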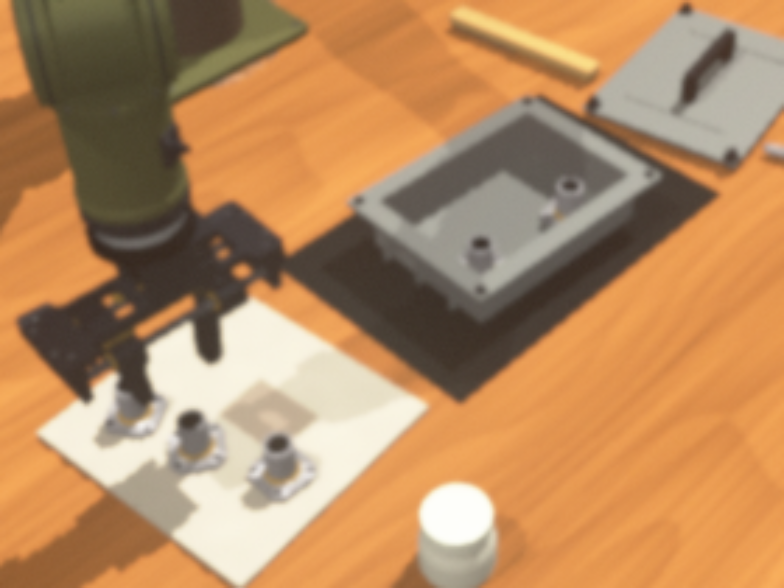

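Two flanges stand upright in the tote (bores at about (480,243) and (570,185) in the crop). The gripper is above the next flange, at (190,420).

>>> move_arm --turn '[[0, 0, 0], [0, 0, 0], [0, 0, 0], [0, 0, 0], [0, 0, 0], [0, 0, 0], [0, 0, 0], [0, 0, 0], [0, 0, 0], [0, 0, 0]]' --dp '[[0.14, -0.04, 0.1], [0, 0, 0.8], [0, 0, 0.8], [0, 0, 0.8], [0, 0, 0.35], [0, 0, 0], [0, 0, 0], [0, 0, 0], [0, 0, 0], [0, 0, 0]]' --jaw '[-0.1, -0.1, -0.1, -0.1, -0.1, 1, 1, 1, 1, 1]'

```text
clock: 18.07
tool_pos: [0.5101, -0.3652, 0.022]
eef_rot: [1.0, -0.02, 0.001, 0.001]
contact_force: [0.5, -0.1, 2.5]
opening: 0.282
```

```bash
python3 -c "
from h import *
plan([0.4752,0.0683,0.11],-0.04)"
```

```text
from [ 0.5101 -0.3652  0.022 ] yaw0 -0.04 toolz [ 0.002 -0.001 -1.   ] | turn z units -0.0 rows>= 1 | dp units (after turn) [ -2.088 -17.271  -3.519] xy rows>= 17.3  clk 18.07 F [ 0.5 -0.1  2.5] open 0.282
```

>>> move_arm --turn '[[0, 0, 0], [0, 0, 0], [0, 0, 0], [0, 0, 0], [0, 0, 0], [0, 0, 0], [0, 0, 0], [0, 0, 0], [0, 0, 0], [0, 0, 0]]' --dp '[[0, 0, -0.8], [0, 0, -0.9], [0, 0, -0.9], [-0.1, -0.6, -0.9], [-0.12, -0.96, 0], [-0.12, -0.96, 0], [-0.12, -0.96, 0], [-0.12, -0.96, 0], [-0.12, -0.96, 0], [-0.12, -0.96, 0]]' --jaw '[1, 1, 1, 1, 1, 1, 1, 1, 1, 1]'

```text
clock: 18.9
tool_pos: [0.4949, -0.2041, 0.1088]
eef_rot: [1.0, -0.02, 0.0, 0.0]
contact_force: [-0.0, 0.6, -1.0]
opening: 0.287
```

>>> move_arm --turn '[[0, 0, 0], [0, 0, 0], [0, 0, 0], [0, 0, 0], [0, 0, 0], [0, 0, 0], [0, 0, 0], [0, 0, 0], [0, 0, 0], [0, 0, 0]]' --dp '[[-0.12, -0.96, 0], [-0.12, -0.96, 0], [-0.12, -0.96, 0], [-0.12, -0.96, 0], [-0.12, -0.96, 0], [-0.12, -0.96, 0], [-0.12, -0.96, 0], [-0.12, -0.96, 0], [-0.12, -0.96, 0], [-0.12, -0.96, 0]]' --jaw '[1, 1, 1, 1, 1, 1, 1, 1, 1, 1]'

```text
clock: 19.73
tool_pos: [0.4748, 0.0371, 0.1087]
eef_rot: [1.0, -0.02, 0.0, -0.0]
contact_force: [-0.1, 0.4, -1.5]
opening: 0.29
```

```bash
python3 -c "
from h import *
plan([0.4752,0.0683,0.02],-0.04)"
```

```text
from [0.4748 0.0371 0.1087] yaw0 -0.04 toolz [ 0.001  0.    -1.   ] | turn z units -0.0001 rows>= 1 | dp units (after turn) [-0.035 -1.247  3.549] xy rows>= 3.5  clk 19.73 F [-0.1  0.4 -1.5] open 0.29
```

>>> move_arm --turn '[[0, 0, 0], [0, 0, 0], [0, 0, 0], [0, 0, 0], [0, 0, 0], [0, 0, 0], [0, 0, 0], [0, 0, 0], [0, 0, 0], [0, 0, 0]]' --dp '[[0, -0.7, 0], [0, -0.5, 0], [0, 0, 0], [0, 0, 0.5], [0, 0, 0.8], [0, 0, 0.8], [0, 0, 0.8], [0, 0, 0.4], [0, 0, 0.2], [0, 0, 0]]' --jaw '[1, 1, 1, 1, 1, 1, 1, 1, 1, 1]'

```text
clock: 20.57
tool_pos: [0.4758, 0.065, 0.0205]
eef_rot: [1.0, -0.021, -0.0, 0.0]
contact_force: [-0.6, 0.5, -2.4]
opening: 0.285
```

>>> move_arm --turn '[[0, 0, 0], [0, 0, 0], [0, 0, 0], [0, 0, 0], [0, 0, 0], [0, 0, 0], [0, 0, 0], [0, 0, 0], [0, 0, 0]]' --dp '[[0, 0, 0], [0, 0, 0], [0, 0, 0], [0, 0, 0], [0, 0, -0.5], [0, 0, -0.9], [0, 0, -0.9], [0, 0, -0.9], [0, 0, 0]]' --jaw '[0.18, 0.18, 0.18, 0.18, 0.18, 0.18, 0.18, 0.18, 0]'

```text
clock: 21.32
tool_pos: [0.4779, 0.0661, 0.1042]
eef_rot: [1.0, -0.02, 0.003, -0.001]
contact_force: [0.2, -0.4, -0.4]
opening: 0.466
```

```bash
python3 -c "
from h import *
plan([0.577,-0.333,0.1],-0.04)
s=snap('top','t12.png'); bores(s)
"
```

```text
from [0.4779 0.0661 0.1042] yaw0 -0.04 toolz [ 0.006  0.001 -1.   ] | turn z units -0.0001 rows>= 1 | dp units (after turn) [ 4.598 15.792  0.168] xy rows>= 15.8  clk 21.32 F [ 0.2 -0.4 -0.4] open 0.466
bore 12 442.6 178.8 [ 0.5773 -0.3335  0.044 ]
bore 20 458.9 227.7 [ 0.4405 -0.3791  0.044 ]
```

>>> move_arm --turn '[[0, 0, 0], [0, 0, 0], [0, 0, 0], [0, 0, 0], [0, 0, 0], [0, 0, 0], [0, 0, 0], [0, 0, 0], [0, 0, 0], [0, 0, 0]]' --dp '[[0.29, 0.98, 0], [0.29, 0.98, 0], [0.29, 0.98, 0], [0.29, 0.98, 0], [0.29, 0.98, 0], [0.29, 0.98, 0], [0.29, 0.98, 0], [0.29, 0.98, 0], [0.29, 0.98, 0], [0.29, 0.98, 0]]' --jaw '[-0.1, -0.1, -0.1, -0.1, -0.1, -0.1, -0.1, -0.1, -0.1, -0.1]'

```text
clock: 22.2
tool_pos: [0.5381, -0.1828, 0.0996]
eef_rot: [1.0, -0.02, -0.001, -0.0]
contact_force: [-0.2, -0.5, -0.3]
opening: 0.548
```

>>> move_arm --turn '[[0, 0, 0], [0, 0, 0], [0, 0, 0], [0, 0, 0], [0, 0, 0], [0, 0, 0], [0, 0, 0], [0, 0, 0]]' --dp '[[0.29, 0.98, 0], [0.29, 0.98, 0], [0.29, 0.98, 0], [0.29, 0.98, 0], [0.29, 0.98, 0], [0.2, 0.9, 0.3], [0, 0, 0], [0, 0, 0]]' --jaw '[-0.1, -0.1, -0.1, -0.1, -0.1, -0.1, -0.1, -0.1]'

```text
clock: 22.87
tool_pos: [0.5725, -0.3295, 0.0914]
eef_rot: [1.0, -0.021, -0.001, -0.0]
contact_force: [0.2, 0.3, -0.5]
opening: 0.545
```

```bash
python3 -c "
from h import *
plan([0.577,-0.333,0.02],-0.04)
s=snap('scene'); cv2.imwrite('pics/s13.png',cv2.resize(s['frame'][130:340,130:410],None,fx=2.8,fy=2.8))"
```

```text
from [ 0.5725 -0.3295  0.0914] yaw0 -0.043 toolz [-0.002  0.001 -1.   ] | turn z units -0.0005 rows>= 1 | dp units (after turn) [0.186 0.134 2.858] xy rows>= 2.9  clk 22.87 F [ 0.2  0.3 -0.5] open 0.545
```

View pics/s13.png

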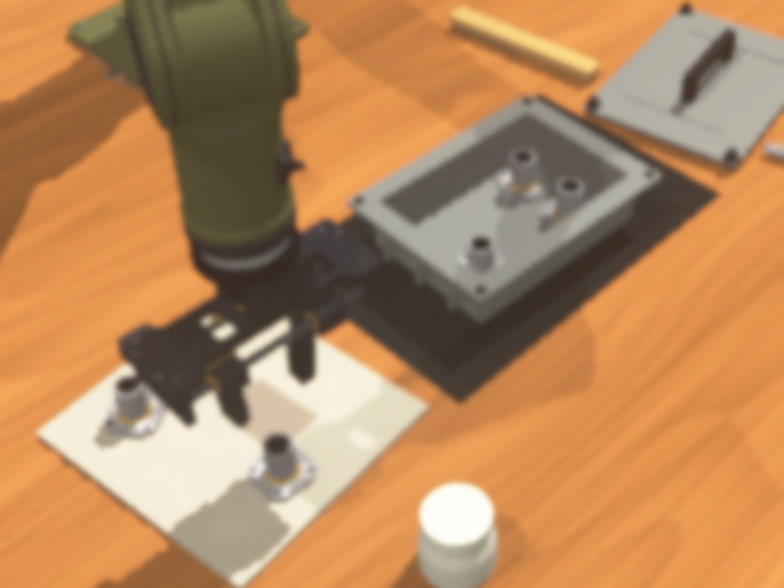

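Three flanges now stand upright in the tote. The gripper is over the knocked flange, whose bore is at about (277,443) in the crop.

>>> move_arm --turn '[[0, 0, 0], [0, 0, 0], [0, 0, 0], [0, 0, 0], [0, 0, 0], [0, 0, 0], [0, 0, 0], [0, 0, 0], [0, 0, 0], [0, 0, 0]]' --dp '[[0.18, 0.13, 0.1], [0, 0, 0.8], [0, 0, 0.8], [0, 0, 0.8], [0, 0, 0.35], [0, 0, 0], [0, 0, 0], [0, 0, 0], [0, 0, 0], [0, 0, 0]]' --jaw '[-0.1, -0.1, -0.1, -0.1, -0.1, 1, 1, 1, 1, 1]'

```text
clock: 23.75
tool_pos: [0.5793, -0.3323, 0.0234]
eef_rot: [1.0, -0.02, 0.001, 0.001]
contact_force: [-0.6, 0.4, 2.7]
opening: 0.286
```

```bash
python3 -c "
from h import *
plan([0.4698,-0.0516,0.11],-0.04)"
```

```text
from [ 0.5793 -0.3323  0.0234] yaw0 -0.04 toolz [ 0.002 -0.001 -1.   ] | turn z units -0.0 rows>= 1 | dp units (after turn) [ -4.826 -11.042  -3.465] xy rows>= 11.0  clk 23.75 F [-0.6  0.4  2.7] open 0.286
```

>>> move_arm --turn '[[0, 0, 0], [0, 0, 0], [0, 0, 0], [0, 0, 0], [0, 0, 0], [0, 0, 0], [0, 0, 0], [0, 0, 0], [0, 0, 0], [0, 0, 0]]' --dp '[[0, 0, -0.8], [0, 0, -0.9], [0, 0, -0.9], [-0.2, -0.5, -0.9], [-0.41, -0.94, 0], [-0.41, -0.94, 0], [-0.41, -0.94, 0], [-0.41, -0.94, 0], [-0.41, -0.94, 0], [-0.41, -0.94, 0]]' --jaw '[1, 1, 1, 1, 1, 1, 1, 1, 1, 1]'

```text
clock: 24.58
tool_pos: [0.5176, -0.1748, 0.1101]
eef_rot: [1.0, -0.02, 0.0, 0.0]
contact_force: [0.4, -0.1, -1.4]
opening: 0.287
```

>>> move_arm --turn '[[0, 0, 0], [0, 0, 0], [0, 0, 0], [0, 0, 0], [0, 0, 0], [0, 0, 0], [0, 0, 0]]' --dp '[[-0.41, -0.94, 0], [-0.41, -0.94, 0], [-0.41, -0.94, 0], [-0.41, -0.94, 0], [-0.4, -0.9, 0], [0, 0, 0], [0, 0, 0]]' --jaw '[1, 1, 1, 1, 1, 1, 1]'

```text
clock: 25.17
tool_pos: [0.4717, -0.0558, 0.11]
eef_rot: [1.0, -0.019, 0.0, -0.0]
contact_force: [0.6, -0.4, -0.8]
opening: 0.291
```

```bash
python3 -c "
from h import *
plan([0.4698,-0.0516,0.021],-0.04)"
```

```text
from [ 0.4717 -0.0558  0.11  ] yaw0 -0.037 toolz [ 0.     0.001 -1.   ] | turn z units 0.0005 rows>= 1 | dp units (after turn) [-0.082 -0.163  3.558] xy rows>= 3.6  clk 25.17 F [ 0.6 -0.4 -0.8] open 0.291
```

>>> move_arm --turn '[[0, 0, 0], [0, 0, 0], [0, 0, 0], [0, 0, 0], [0, 0, 0], [0, 0, 0], [0, 0, 0]]' --dp '[[-0.08, -0.13, 0.3], [0, 0, 0.8], [0, 0, 0.8], [0, 0, 0.8], [0, 0, 0.6], [0, 0, 0.22], [0, 0, 0]]' --jaw '[1, 1, 1, 1, 1, 1, 1]'

```text
clock: 25.75
tool_pos: [0.4699, -0.0551, 0.0206]
eef_rot: [1.0, -0.021, -0.0, 0.0]
contact_force: [0.8, 0.7, -0.6]
opening: 0.283
```

>>> move_arm --turn '[[0, 0, 0], [0, 0, 0], [0, 0, 0], [0, 0, 0], [0, 0, 0], [0, 0, 0], [0, 0, 0], [0, 0, 0], [0, 0, 0]]' --dp '[[0, 0, 0], [0, 0, 0], [0, 0, 0], [0, 0, 0], [0, 0, -0.5], [0, 0, -0.9], [0, 0, -0.9], [0, 0, -0.9], [0, 0, 0]]' --jaw '[0.18, 0.18, 0.18, 0.18, 0.18, 0.18, 0.18, 0.18, 0]'

```text
clock: 26.5
tool_pos: [0.4718, -0.0543, 0.1048]
eef_rot: [1.0, -0.02, 0.003, 0.0]
contact_force: [0.9, 0.3, -1.3]
opening: 0.462
```

```bash
python3 -c "
from h import *
plan([0.4405,-0.379,0.1],-0.04)
s=snap('top','t12.png'); bores(s)
"
```

```text
from [ 0.4718 -0.0543  0.1048] yaw0 -0.041 toolz [ 0.006 -0.001 -1.   ] | turn z units -0.0001 rows>= 1 | dp units (after turn) [-0.731 13.026  0.192] xy rows>= 13.0  clk 26.5 F [ 0.9  0.3 -1.3] open 0.462
bore 10 459.0 227.8 [ 0.4402 -0.3794  0.044 ]
```

>>> move_arm --turn '[[0, 0, 0], [0, 0, 0], [0, 0, 0], [0, 0, 0], [0, 0, 0], [0, 0, 0], [0, 0, 0], [0, 0, 0], [0, 0, 0], [0, 0, 0]]' --dp '[[-0.05, 0.98, 0], [-0.05, 0.98, 0], [-0.05, 0.98, 0], [-0.05, 0.98, 0], [-0.05, 0.98, 0], [-0.05, 0.98, 0], [-0.05, 0.98, 0], [-0.05, 0.98, 0], [-0.05, 0.98, 0], [-0.05, 0.98, 0]]' --jaw '[-0.1, -0.1, -0.1, -0.1, -0.1, -0.1, -0.1, -0.1, -0.1, -0.1]'

```text
clock: 27.38
tool_pos: [0.4467, -0.2991, 0.1004]
eef_rot: [1.0, -0.02, -0.001, -0.0]
contact_force: [0.7, 1.0, 0.5]
opening: 0.552
```

>>> move_arm --turn '[[0, 0, 0], [0, 0, 0], [0, 0, 0], [0, 0, 0], [0, 0, 0], [0, 0, 0]]' --dp '[[-0.05, 0.98, 0], [-0.05, 0.98, 0], [-0.05, 0.98, 0], [0, 0.3, 0.4], [0, 0, 0], [0, 0, 0]]' --jaw '[-0.1, -0.1, -0.1, -0.1, -0.1, -0.1]'

```text
clock: 27.88
tool_pos: [0.4398, -0.3771, 0.0898]
eef_rot: [1.0, -0.02, -0.001, -0.002]
contact_force: [0.1, 0.9, -0.0]
opening: 0.545
```

```bash
python3 -c "
from h import *
plan([0.4405,-0.379,0.02],-0.04)"
```

```text
from [ 0.4398 -0.3771  0.0898] yaw0 -0.04 toolz [-0.002  0.003 -1.   ] | turn z units 0.0 rows>= 1 | dp units (after turn) [0.029 0.075 2.794] xy rows>= 2.8  clk 27.88 F [ 0.1  0.9 -0. ] open 0.545
```

>>> move_arm --turn '[[0, 0, 0], [0, 0, 0], [0, 0, 0], [0, 0, 0], [0, 0, 0], [0, 0, 0], [0, 0, 0], [0, 0, 0], [0, 0, 0], [0, 0, 0]]' --dp '[[0, 0.08, 0.1], [0, 0, 0.8], [0, 0, 0.8], [0, 0, 0.8], [0, 0, 0.3], [0, 0, 0], [0, 0, 0], [0, 0, 0], [0, 0, 0], [0, 0, 0]]' --jaw '[-0.1, -0.1, -0.1, -0.1, -0.1, 1, 1, 1, 1, 1]'

```text
clock: 28.72
tool_pos: [0.4412, -0.3812, 0.0226]
eef_rot: [1.0, -0.02, 0.001, 0.0]
contact_force: [-0.1, 1.7, 3.5]
opening: 0.289
```

```bash
python3 -c "
from h import *
plan([0.5045,0.006,0.11],-0.04)
s=snap('top','t14.png'); tote(s)"
```

```text
from [ 0.4412 -0.3812  0.0226] yaw0 -0.04 toolz [ 0.002 -0.001 -1.   ] | turn z units 0.0 rows>= 1 | dp units (after turn) [  1.912 -15.577  -3.496] xy rows>= 15.6  clk 28.72 F [-0.1  1.7  3.5] open 0.289
tote ctr [0.5049 0.0077] sides [0.189 0.25 ] yaw -0.042
```

View pics/t14.png

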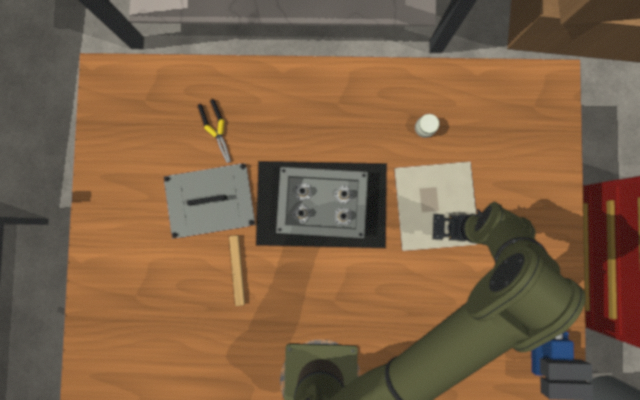

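```bash
python3 -c "
from h import *
f=cv2.imread('pics/t14.png'); cv2.imwrite('pics/t14c.png',cv2.resize(f[155:255,250:395],None,fx=5.5,fy=5.5,interpolation=cv2.INTER_CUBIC))
s=snap('top')
for p in [(.5392,.0654),(.5338,-.0545),(.4752,.0683),(.4698,-.0516)]: print((proj(s,[*p,.043])-[250,155])*5.5)"
```

```text
[281.99343069 190.82869315]
[514.26534513 205.52808781]
[273.58994713 314.64440752]
[506.58529968 329.67470376]
```

View pics/t14c.png

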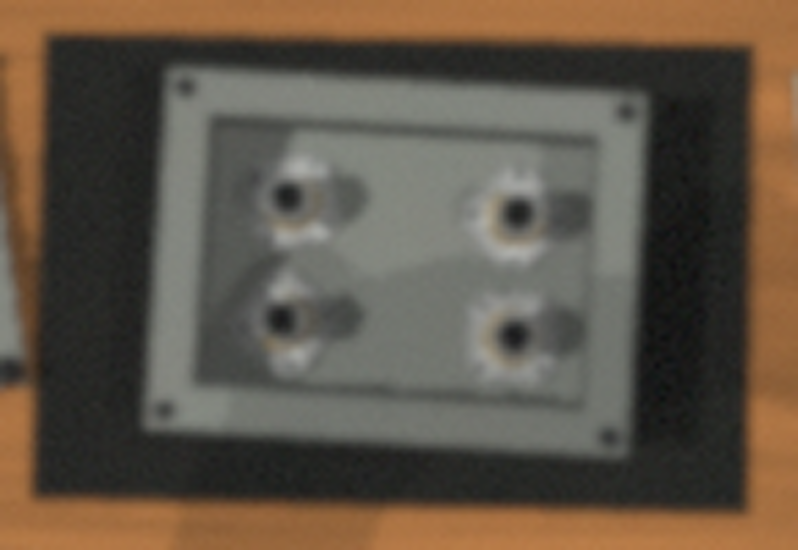

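>>> move_arm --turn '[[0, 0, 0], [0, 0, 0], [0, 0, 0], [0, 0, 0], [0, 0, 0], [0, 0, 0], [0, 0, 0], [0, 0, 0], [0, 0, 0], [0, 0, 0]]' --dp '[[0, 0, -0.8], [0, 0, -0.9], [0, 0, -0.9], [0.1, -0.6, -0.9], [0.12, -0.97, 0], [0.12, -0.97, 0], [0.12, -0.97, 0], [0.12, -0.97, 0], [0.12, -0.97, 0], [0.12, -0.97, 0]]' --jaw '[1, 1, 1, 1, 1, 1, 1, 1, 1, 1]'

```text
clock: 29.65
tool_pos: [0.4673, -0.2206, 0.1091]
eef_rot: [1.0, -0.02, 0.0, 0.0]
contact_force: [-0.6, -0.5, -1.7]
opening: 0.288
```

>>> move_arm --turn '[[0, 0, 0], [0, 0, 0], [0, 0, 0], [0, 0, 0], [0, 0, 0], [0, 0, 0], [0, 0, 0], [0, 0, 0], [0, 0, 0], [0, 0, 0]]' --dp '[[0.12, -0.97, 0], [0.12, -0.97, 0], [0.12, -0.97, 0], [0.12, -0.97, 0], [0.12, -0.97, 0], [0.12, -0.97, 0], [0.12, -0.97, 0], [0.12, -0.97, 0], [0, 0, 0], [0, 0, 0]]' --jaw '[1, 1, 1, 1, 1, 1, 1, 1, 1, 1]'

```text
clock: 30.48
tool_pos: [0.4995, -0.027, 0.109]
eef_rot: [1.0, -0.018, 0.0, -0.0]
contact_force: [-0.4, -0.4, -2.7]
opening: 0.288
```

```bash
python3 -c "
from h import *
plan([0.504,0.004,0.0205],-0.04)"
```

```text
from [ 0.4995 -0.027   0.109 ] yaw0 -0.037 toolz [ 0.     0.001 -1.   ] | turn z units 0.0005 rows>= 1 | dp units (after turn) [ 0.132 -1.246  3.541] xy rows>= 3.5  clk 30.48 F [-0.4 -0.4 -2.7] open 0.288
```

>>> move_arm --turn '[[0, 0, 0], [0, 0, 0], [0, 0, 0], [0, 0, 0], [0, 0, 0], [0, 0, 0], [0, 0, 0], [0, 0, 0], [0, 0, 0], [0, 0, 0]]' --dp '[[0.07, -0.6, 0], [0.06, -0.6, 0], [0, 0, 0], [0, 0, 0.5], [0, 0, 0.8], [0, 0, 0.8], [0, 0, 0.8], [0, 0, 0.4], [0, 0, 0.2], [0, 0, 0]]' --jaw '[1, 1, 1, 1, 1, 1, 1, 1, 1, 1]'

```text
clock: 31.32
tool_pos: [0.5031, -0.0003, 0.0211]
eef_rot: [1.0, -0.021, -0.001, 0.001]
contact_force: [0.3, 0.6, -0.9]
opening: 0.285
```

>>> move_arm --turn '[[0, 0, 0], [0, 0, 0], [0, 0, 0], [0, 0, 0], [0, 0, 0], [0, 0, 0], [0, 0, 0], [0, 0, 0], [0, 0, 0], [0, 0, 0]]' --dp '[[0, 0, 0], [0, 0, 0], [0, 0, 0], [0, 0, 0], [0, 0, -0.5], [0, 0, -0.9], [0, 0, -0.9], [0, 0, -0.9], [0, 0, -0.4], [0, 0, 0]]' --jaw '[0.18, 0.18, 0.18, 0.18, 0.18, 0.18, 0.18, 0.18, 0, 0]'

```text
clock: 32.15
tool_pos: [0.5051, 0.0013, 0.1136]
eef_rot: [1.0, -0.02, 0.002, -0.0]
contact_force: [-0.5, 0.7, -1.0]
opening: 0.498
```

```bash
cat >> h.py <<'E'
def lid(s,z=0.014):
    f=s['frame']; hsv=cv2.cvtColor(f,cv2.COLOR_BGR2HSV); g=hsv[...,2]
    roi=np.zeros(f.shape[:2],np.uint8); roi[150:250,155:256]=1
    m=((hsv[...,1]<60)&(g>70)&(g<190)&(roi>0)).astype(np.uint8)*255
    m=cv2.morphologyEx(m,cv2.MORPH_OPEN,np.ones((3,3)))
    cs,_=cv2.findContours(m,cv2.RETR_EXTERNAL,cv2.CHAIN_APPROX_NONE); c=max(cs,key=cv2.contourArea)
    b=cv2.minAreaRect(c); P=np.array([plane(s,u,v,z)[:2] for u,v in cv2.boxPoints(b)])
    L=[np.linalg.norm(P[1]-P[0]),np.linalg.norm(P[2]-P[1])]
    e=P[1]-P[0] if L[0]>L[1] else P[2]-P[1]
    if e[1]<0:e=-e
    print('lid plate ctr',P.mean(0).round(4),'sides',np.round(L,3),'yaw',round(np.arctan2(-e[0],e[1]),3))
    m=((g<60)&(roi>0)).astype(np.uint8); n,l,stt,cc=cv2.connectedComponentsWithStats(m)
    for i in range(1,n):
        if stt[i,4]>=5:
            w=stt[i,2]
            if w>25:
                ys,xs=np.where(l==i); b=cv2.minAreaRect(np.c_[xs,ys].astype(np.float32))
                print('bar',cc[i].round(1),plane(s,*cc[i],0.051).round(4),'box',b)
            else: print('rivet?',stt[i,4],cc[i].round(1),plane(s,*cc[i],0.022).round(4))
E
python3 -c "
from h import *
s=snap('top','t15.png'); lid(s)
s2=snap('scene','s15.png')
f=s['frame']; cv2.imwrite('pics/t15c.png',cv2.resize(f[150:250,155:255],None,fx=6,fy=6,interpolation=cv2.INTER_CUBIC))
f=s2['frame']; cv2.imwrite('pics/s15c.png',cv2.resize(f[100:300,200:440],None,fx=3,fy=3,interpolation=cv2.INTER_CUBIC))
plan([0.505,0.335,0.12],0.18)
"
```

```text
lid plate ctr [0.5057 0.3359] sides [0.247 0.182] yaw 0.183
rivet? 11 [243. 166.] [0.6069 0.2375 0.022 ]
rivet? 6 [167.  178.5] [0.5665 0.4582 0.022 ]
bar [207.3 199.8] [0.5049 0.3305 0.051 ] box ((207.47467041015625, 199.8428192138672), (4.23558235168457, 39.45779800415039), 80.83765411376953)
rivet? 8 [251.5 222. ] [0.445  0.2079 0.022 ]
rivet? 6 [174.7 234.7] [0.4042 0.4291 0.022 ]
from [0.5036 0.0013 0.1113] yaw0 -0.04 toolz [ 0.  0. -1.] | turn z units -0.035 rows>= 2 | dp units (after turn) [  2.444 -13.123  -0.348] xy rows>= 13.1  clk 32.25 F [ 0.9  0.5 -0.1] open 0.5
```

View pics/t15c.png

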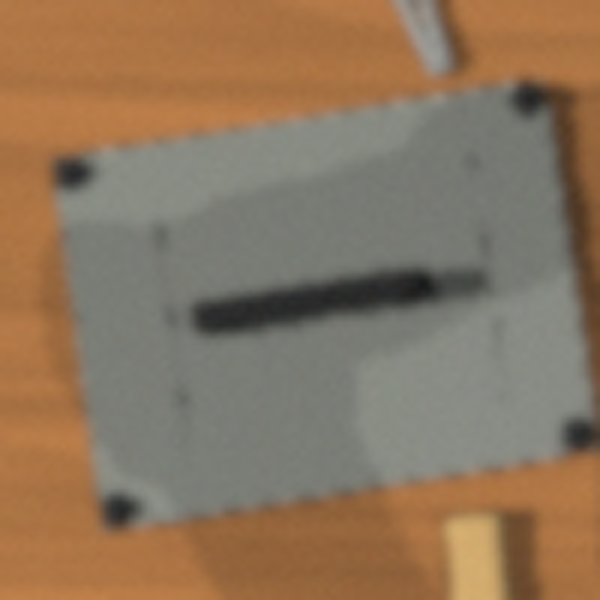

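View pics/s15c.png

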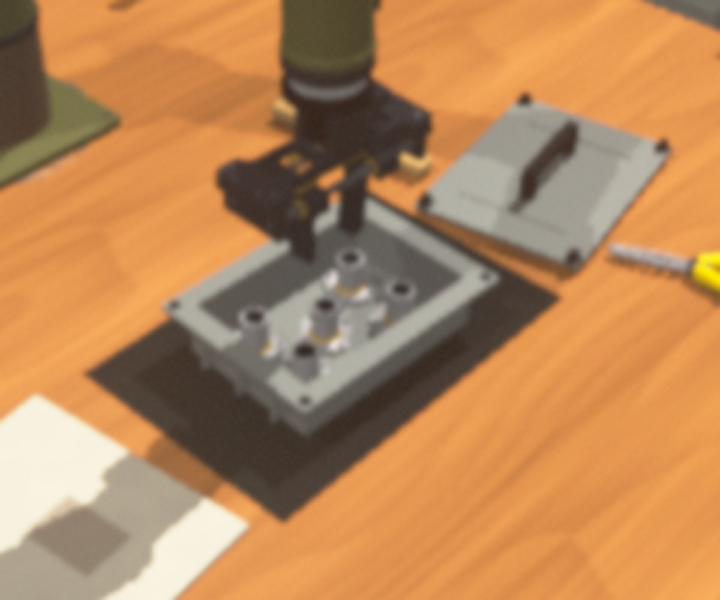

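```bash
python3 -c "
from h import *
s=st()
plan([0.505,0.334,0.12],0.182-np.pi/2)
plan([0.505,0.334,0.12],0.182+np.pi/2)
"
```

```text
{'clock': 32.25, 'q': [-0.1111, 0.7464, 0.0277, 2.0439, -0.0546, 0.3516, -1.6503], 'tool_pos': [0.5036, 0.0013, 0.1113], 'eef_rot': [0.9998, -0.02, 0.0002, -0.0], 'contact_force': [0.8552, 0.5318, -0.146], 'opening': 0.4999}
from [0.5036 0.0013 0.1113] yaw0 -0.04 toolz [ 0.  0. -1.] | turn z units 0.2147 rows>= 12 | dp units (after turn) [-13.079  -2.463  -0.348] xy rows>= 13.1  clk 32.25 F [ 0.9  0.5 -0.1] open 0.5
from [0.5036 0.0013 0.1113] yaw0 -0.04 toolz [ 0.  0. -1.] | turn z units -0.2853 rows>= 15 | dp units (after turn) [13.079  2.463 -0.348] xy rows>= 13.1  clk 32.25 F [ 0.9  0.5 -0.1] open 0.5
```

```bash
python3 -c "
import numpy as np
for i in range(16):
  y=-.04+.1118*(i+.5); print([round(np.sin(y)*.832,2),round(-np.cos(y)*.832,2),0],end=', ')
"
```

```text
[np.float64(0.01), np.float64(-0.83), 0], [np.float64(0.11), np.float64(-0.83), 0], [np.float64(0.2), np.float64(-0.81), 0], [np.float64(0.29), np.float64(-0.78), 0], [np.float64(0.37), np.float64(-0.74), 0], [np.float64(0.45), np.float64(-0.7), 0], [np.float64(0.53), np.float64(-0.64), 0], [np.float64(0.6), np.float64(-0.58), 0], [np.float64(0.66), np.float64(-0.51), 0], [np.float64(0.71), np.float64(-0.43), 0], [np.float64(0.75), np.float64(-0.35), 0], [np.float64(0.79), np.float64(-0.27), 0], [np.float64(0.81), np.float64(-0.18), 0], [np.float64(0.83), np.float64(-0.08), 0], [np.float64(0.83), np.float64(0.01), 0], [np.float64(0.83), np.float64(0.1), 0],
```

>>> move_arm --turn '[[0, 0, -0.0178], [0, 0, -0.0178], [0, 0, -0.0178], [0, 0, -0.0178], [0, 0, -0.0178], [0, 0, -0.0178], [0, 0, -0.0178], [0, 0, -0.0178], [0, 0, -0.0178], [0, 0, -0.0178]]' --dp '[[0, -0.8, -0.2], [0.1, -0.8, 0], [0.2, -0.8, 0], [0.3, -0.8, 0], [0.4, -0.7, 0], [0.45, -0.7, 0], [0.5, -0.65, 0], [0.6, -0.6, 0], [0.65, -0.5, 0], [0.7, -0.4, 0]]' --jaw '[0.18, 0.18, 0.18, 0.18, 0.18, 0.18, 0, 0, 0, 0]'

```text
clock: 33.08
tool_pos: [0.5147, 0.2072, 0.1147]
eef_rot: [0.857, 0.516, -0.002, -0.0]
contact_force: [-0.3, 0.4, -1.1]
opening: 0.503
```

>>> move_arm --turn '[[0, 0, -0.0178], [0, 0, -0.0178], [0, 0, -0.0178], [0, 0, -0.0178], [0, 0, -0.0178], [0, 0, -0.0178], [0, 0, 0], [0, 0, 0]]' --dp '[[0.75, -0.35, 0], [0.8, -0.3, 0], [0.8, -0.2, 0], [0.8, -0.1, 0], [0.7, 0, 0], [0.5, 0, 0], [0, 0, 0], [0, 0, 0]]' --jaw '[-0.1, -0.1, -0.1, -0.1, -0.1, -0.1, -0.1, -0.1]'

```text
clock: 33.75
tool_pos: [0.5175, 0.3187, 0.1147]
eef_rot: [0.642, 0.767, -0.001, -0.001]
contact_force: [0.5, 0.1, 0.4]
opening: 0.548
```

```bash
python3 -c "
from h import *
plan([0.505,0.334,0.12],0.182+np.pi/2)
st()
"
```

```text
from [0.5175 0.3187 0.1147] yaw0 1.747 toolz [-0.003 -0.001 -1.   ] | turn z units -0.0009 rows>= 1 | dp units (after turn) [ 0.69  -0.382 -0.21 ] xy rows>= 0.7  clk 33.75 F [0.5 0.1 0.4] open 0.548
{'clock': 33.75, 'q': [-0.4164, 0.8504, -0.3785, 1.7112, 0.4603, 0.6722, -0.8674], 'tool_pos': [0.5175, 0.3187, 0.1147], 'eef_rot': [0.6421, 0.7667, -0.0013, -0.0008], 'contact_force': [0.5457, 0.0741, 0.3925], 'opening': 0.5481}
```

>>> move_arm --turn '[[0, 0, -0.0009], [0, 0, 0], [0, 0, 0], [0, 0, 0]]' --dp '[[0.4, -0.2, 0.2], [0.29, -0.18, 0.3], [0, 0, 0], [0, 0, 0]]' --jaw '[-0.1, -0.1, -0.1, -0.1]'

```text
clock: 34.08
tool_pos: [0.5048, 0.3343, 0.1032]
eef_rot: [0.639, 0.769, -0.001, -0.0]
contact_force: [0.1, -0.5, 0.8]
opening: 0.549
```

```bash
python3 -c "
from h import *
plan([0.505,0.334,0.026],0.182+np.pi/2)
s=snap('scene'); cv2.imwrite('pics/s16.png',cv2.resize(s['frame'][60:260,260:500],None,fx=3,fy=3,interpolation=cv2.INTER_CUBIC))
for p in [(.505,.334,.051)]: print((proj(s,p)-[260,60])*3)
print((proj(s,r.get_state()['tool_pos'])-[260,60])*3)
"
```

```text
from [0.5048 0.3343 0.1032] yaw0 1.756 toolz [-0.002 -0.001 -1.   ] | turn z units 0.0005 rows>= 1 | dp units (after turn) [-0.013  0.004  3.086] xy rows>= 3.1  clk 34.08 F [ 0.1 -0.5  0.8] open 0.549
[367.3652187  265.69859134]
[373.52372751 222.8075055 ]
```

View pics/s16.png

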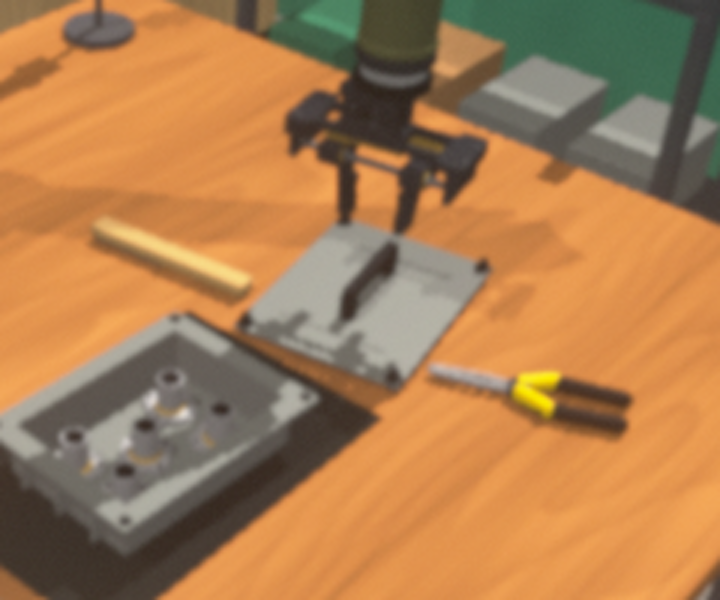

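>>> move_arm --turn '[[0, 0, 0], [0, 0, 0], [0, 0, 0], [0, 0, 0], [0, 0, 0], [0, 0, 0]]' --dp '[[0, 0, 0.8], [0, 0, 0.8], [0, 0, 0.8], [0, 0, 0.5], [0, 0, 0.15], [0, 0, 0]]' --jaw '[-0.1, -0.1, -0.1, -0.1, -0.1, -0.1]'

```text
clock: 34.63
tool_pos: [0.5059, 0.3336, 0.027]
eef_rot: [0.639, 0.769, -0.001, 0.0]
contact_force: [0.0, -0.6, -0.2]
opening: 0.548
```

>>> move_arm --turn '[[0, 0, 0], [0, 0, 0], [0, 0, 0], [0, 0, 0], [0, 0, 0], [0, 0, 0], [0, 0, 0], [0, 0, 0]]' --dp '[[0, 0, 0], [0, 0, 0], [0, 0, 0], [0, 0, 0], [0, 0, 0], [0, 0, 0], [0, 0, 0], [0, 0, 0]]' --jaw '[1, 1, 1, 1, 1, 1, 1, 1]' --newtons 40

```text
clock: 35.3
tool_pos: [0.5069, 0.3345, 0.0283]
eef_rot: [0.639, 0.769, 0.001, 0.0]
contact_force: [1.2, -0.7, 4.3]
opening: 0.154
```

```bash
python3 -c "
from h import *
st(); plan([0.505,0.334,0.026])
s=snap('scene'); cv2.imwrite('pics/s17.png',cv2.resize(s['frame'][60:260,260:500],None,fx=3,fy=3,interpolation=cv2.INTER_CUBIC))
"
```

```text
{'clock': 35.3, 'q': [-0.4932, 0.9754, -0.2973, 1.743, 0.5289, 0.502, -0.9526], 'tool_pos': [0.5069, 0.3345, 0.0283], 'eef_rot': [0.6392, 0.769, 0.0007, 0.0003], 'contact_force': [1.225, -0.6901, 4.3187], 'opening': 0.1536}
from [0.5069 0.3345 0.0283] yaw0 1.755 toolz [ 0.001  0.001 -1.   ] | turn z units 0.0 rows>= 0 | dp units (after turn) [-0.007 -0.078  0.09 ] xy rows>= 0.1  clk 35.3 F [ 1.2 -0.7  4.3] open 0.154
```

View pics/s17.png

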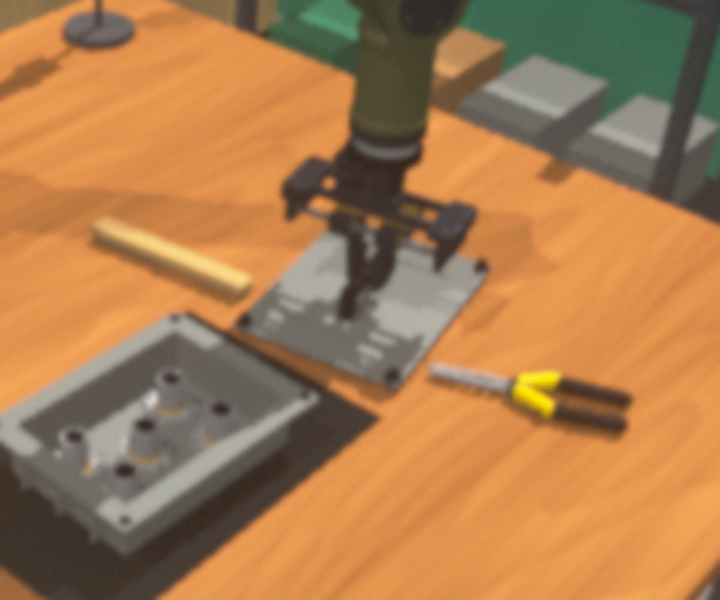

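>>> move_arm --turn '[[0, 0, 0], [0, 0, 0], [0, 0, 0], [0, 0, 0], [0, 0, 0], [0, 0, 0.012], [0, 0, 0.012], [0, 0, 0.012], [0, 0, 0]]' --dp '[[0, 0, -0.3], [0, 0, -0.6], [0, 0, -0.9], [0, 0, -0.9], [0, 0, -0.9], [-0.3, 0, 0], [-0.6, 0, 0], [-0.8, 0, 0], [-0.9, 0, 0]]' --jaw '[1, 1, 1, 1, 1, 1, 1, 1, 1]'

```text
clock: 36.1
tool_pos: [0.5078, 0.2693, 0.1174]
eef_rot: [0.722, 0.692, -0.001, -0.0]
contact_force: [0.0, -1.0, -4.1]
opening: 0.148
```

```bash
python3 -c "
from h import *
plan([0.505,0.0075,0.118],-.042+np.pi/2)
"
```

```text
from [0.5078 0.2693 0.1174] yaw0 1.527 toolz [-0.001 -0.    -1.   ] | turn z units -0.0003 rows>= 1 | dp units (after turn) [-10.468   0.329  -0.023] xy rows>= 10.5  clk 36.1 F [ 0.  -1.  -4.1] open 0.148
```

>>> move_arm --turn '[[0, 0, 0], [0, 0, 0], [0, 0, 0], [0, 0, 0], [0, 0, 0], [0, 0, 0], [0, 0, 0], [0, 0, 0], [0, 0, 0], [0, 0, 0]]' --dp '[[-0.9, 0.03, 0], [-0.9, 0.03, 0], [-0.9, 0.03, 0], [-0.9, 0.03, 0], [-0.9, 0.03, 0], [-0.9, 0.03, 0], [-0.9, 0.03, 0], [-0.9, 0.03, 0], [-0.9, 0.03, 0], [-0.9, 0.03, 0]]' --jaw '[1, 1, 1, 1, 1, 1, 1, 1, 1, 1]'

```text
clock: 36.93
tool_pos: [0.5055, 0.0431, 0.1173]
eef_rot: [0.722, 0.692, -0.001, -0.001]
contact_force: [0.0, -0.3, -4.5]
opening: 0.153
```

>>> move_arm --turn '[[0, 0, 0], [0, 0, 0], [0, 0, 0], [0, 0, 0], [0, 0, 0]]' --dp '[[-0.8, 0, 0], [-0.5, 0, 0], [-0.2, 0, 0], [0, 0, 0], [0, 0, 0]]' --jaw '[1, 1, 1, 1, 1]'

```text
clock: 37.35
tool_pos: [0.505, 0.0079, 0.1176]
eef_rot: [0.722, 0.692, 0.0, -0.001]
contact_force: [-0.8, -0.4, -3.6]
opening: 0.155
```

```bash
python3 -c "
from h import *
plan([0.505,0.0075,0.118],-.042+np.pi/2)
s=snap('top','t18.png'); f=s['frame']; cv2.imwrite('pics/t18c.png',cv2.resize(f[150:260,240:400],None,fx=5,fy=5,interpolation=cv2.INTER_CUBIC))
s=snap('scene','s18.png'); f=s['frame']; cv2.imwrite('pics/s18c.png',cv2.resize(f[120:290,220:420],None,fx=3.5,fy=3.5,interpolation=cv2.INTER_CUBIC))
st()
"
```

```text
from [0.505  0.0079 0.1176] yaw0 1.529 toolz [-0.     0.001 -1.   ] | turn z units 0.0001 rows>= 1 | dp units (after turn) [-0.014  0.    -0.016] xy rows>= 0.0  clk 37.35 F [-0.8 -0.4 -3.6] open 0.155
{'clock': 37.45, 'q': [0.0987, 0.7489, -0.3367, 2.0235, 0.5351, 0.4542, -0.6816], 'tool_pos': [0.5053, 0.0087, 0.1177], 'eef_rot': [0.7211, 0.6929, 0.0005, -0.0004], 'contact_force': [0.294, -0.0121, -3.572], 'opening': 0.1544}
```

View pics/t18c.png

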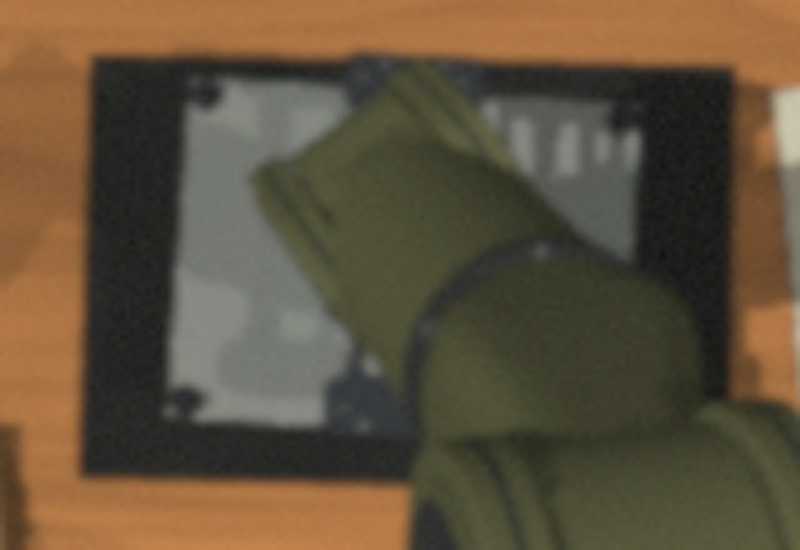

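View pics/s18c.png

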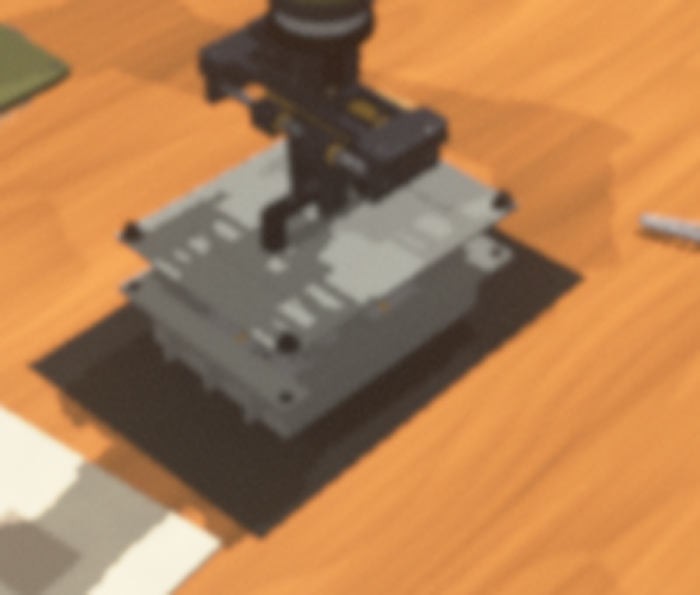

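```bash
python3 -c "
from h import *
s=snap('top'); f=s['frame']; g=cv2.cvtColor(f,cv2.COLOR_BGR2GRAY)
R_=[]
for u,v in [(281.2,168.4),(365,173.6),(277,230.4)]:
  x0,y0=int(u)-5,int(v)-5; w=g[y0:y0+11,x0:x0+11].astype(float); 
  w=np.clip(75-w,0,None); yy,xx=np.mgrid[y0:y0+11,x0:x0+11]
  uu,vv=(w*xx).sum()/w.sum(),(w*yy).sum()/w.sum(); p=plane(s,uu,vv,0.112); R_.append(p); print(uu.round(1),vv.round(1),p.round(4))
R_=np.array(R_)
print('ctr',((R_[1]+R_[2])/2).round(4)); print(np.linalg.norm(R_[0]-R_[1]),np.linalg.norm(R_[0]-R_[2]))
d=R_[0]-R_[1]; print('yaw',np.arctan2(-d[0],d[1])); d=R_[0]-R_[2]; print('yaw',np.arctan2(d[1],d[0]))
# tote corner holes from t15 / t14
t=cv2.imread('pics/t14.png'); gt=cv2.cvtColor(t,cv2.COLOR_BGR2GRAY); H=[]
for u,v in [(185,87),(627,110),(610,437),(165,410)]:
  u=250+u/5.5; v=155+v/5.5
  x0,y0=int(round(u))-3,int(round(v))-3; w=np.clip(85-gt[y0:y0+7,x0:x0+7].astype(float),0,None)
  # keep component near centre
  yy,xx=np.mgrid[y0:y0+7,x0:x0+7]; w=w*(((xx-u)**2+(yy-v)**2)<6)
  uu,vv=(w*xx).sum()/w.sum(),(w*yy).sum()/w.sum(); p=plane(s,uu,vv,0.057); H.append(p); print('hole',uu.round(1),vv.round(1),p.round(4))
H=np.array(H); print('tote by holes',H.mean(0).round(4)); d=H[0]+H[3]-H[1]-H[2]; print('yaw',np.arctan2(-d[0],d[1]),np.linalg.norm(H[0]-H[1]),np.linalg.norm(H[0]-H[3]))
"
```

```text
279.9 165.5 [0.5979 0.1206 0.112 ]
366.1 171.9 [ 0.5846 -0.1117  0.112 ]
275.4 231.9 [0.4189 0.1283 0.112 ]
ctr [0.5018 0.0083 0.112 ]
0.23264158705083288 0.1791454573795947
yaw -0.05703390752559174
yaw -0.04320585480431284
hole 283.3 170.3 [0.5919 0.1165 0.057 ]
hole 363.5 174.8 [ 0.5832 -0.1093  0.057 ]
hole 360.6 234.2 [ 0.4169 -0.1035  0.057 ]
hole 279.4 229.2 [0.4262 0.1232 0.057 ]
tote by holes [0.5046 0.0067 0.057 ]
yaw -0.03944584591267522 0.22592398375511563 0.16580372304687507
```

```bash
python3 -c "
from h import *
s=snap('top'); f=s['frame']; g=cv2.cvtColor(f,cv2.COLOR_BGR2GRAY)
for z in (.1095,.112):
  R_=[]
  for u,v in [(281.2,168.4),(365,173.6),(277,230.4)]:
    for it in range(3):
      x0,y0=int(round(u))-4,int(round(v))-4; yy,xx=np.mgrid[y0:y0+9,x0:x0+9]
      w=np.clip(80-g[y0:y0+9,x0:x0+9].astype(float),0,None)*(((xx-u)**2+(yy-v)**2)<8)
      uu,vv=(w*xx).sum()/w.sum(),(w*yy).sum()/w.sum()
    p=plane(s,uu,vv,z); R_.append(p); print(uu.round(1),vv.round(1),p.round(4), plane(s,u,v,z).round(4))
  R_=np.array(R_)
  print('ctr',((R_[1]+R_[2])/2).round(4)); print(np.linalg.norm(R_[0]-R_[1]),np.linalg.norm(R_[0]-R_[2]))
  d=R_[0]-R_[1]; print('yaw',np.arctan2(-d[0],d[1])); d=R_[0]-R_[2]; print('yaw',np.arctan2(d[1],d[0]))
plan([0.505,0.0075,0.118],-.042+np.pi/2)
for i in range(0): pass
cv2.imwrite('pics/z.png',np.hstack([cv2.resize(f[160:178,272:290],(260,260),interpolation=0),cv2.resize(f[164:182,357:375],(260,260),interpolation=0),cv2.resize(f[222:240,268:286],(260,260),interpolation=0)]))
"
```

```text
280.7 168.0 [0.5915 0.1186 0.1095] [0.5904 0.1172 0.1095]
364.8 173.1 [ 0.5816 -0.1086  0.1095] [ 0.5802 -0.1091  0.1095]
276.6 230.3 [0.4234 0.1254 0.1095] [0.423  0.1243 0.1095]
ctr [0.5025 0.0084 0.1095]
0.227449433186276 0.16828290797424916
yaw -0.043542948242049365
yaw -0.03998461639420185
280.7 168.0 [0.5912 0.1184 0.112 ] [0.5901 0.117  0.112 ]
364.8 173.1 [ 0.5813 -0.1084  0.112 ] [ 0.5799 -0.1089  0.112 ]
276.6 230.3 [0.4234 0.1251 0.112 ] [0.423 0.124 0.112]
ctr [0.5023 0.0083 0.112 ]
0.22698445255888572 0.1679388829703933
yaw -0.04354294824204927
yaw -0.039984616394201755
from [0.5053 0.0084 0.1177] yaw0 1.531 toolz [ 0.     0.001 -1.   ] | turn z units 0.0003 rows>= 1 | dp units (after turn) [-0.036 -0.012 -0.01 ] xy rows>= 0.0  clk 37.55 F [-0.1 -0.4 -5.8] open 0.153
```

View pics/z.png

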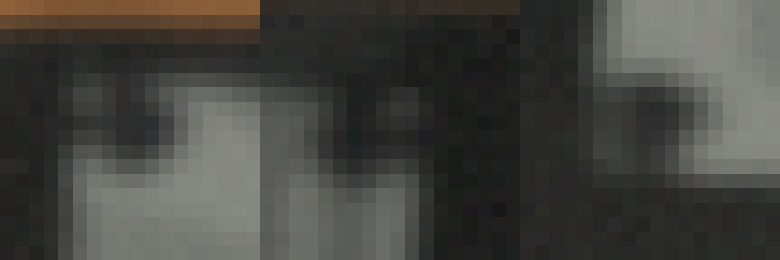

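>>> move_arm --turn '[[0, 0, 0], [0, 0, 0], [0, 0, 0], [0, 0, 0], [0, 0, 0], [0, 0, 0]]' --dp '[[-0.05, 0.08, 0], [0, 0, 0.3], [0, 0, 0.5], [0, 0, 0.35], [0, 0, 0], [0, 0, 0]]' --jaw '[1, 1, 1, 1, 1, 1]'

```text
clock: 38.05
tool_pos: [0.5067, 0.0057, 0.0883]
eef_rot: [0.722, 0.692, -0.001, -0.0]
contact_force: [-0.2, 0.2, -3.8]
opening: 0.156
```

```bash
python3 -c "
from h import *
plan([0.507,0.0065,0.0763],-.042+np.pi/2)
s=snap('scene','s19.png'); f=s['frame']; cv2.imwrite('pics/s19c.png',cv2.resize(f[140:270,240:410],None,fx=4.5,fy=4.5,interpolation=cv2.INTER_CUBIC))
"
```

```text
from [0.5067 0.0057 0.0883] yaw0 1.529 toolz [-0.002 -0.    -1.   ] | turn z units 0.0 rows>= 1 | dp units (after turn) [0.034 0.009 0.48 ] xy rows>= 0.5  clk 38.05 F [-0.2  0.2 -3.8] open 0.156
```

View pics/s19c.png

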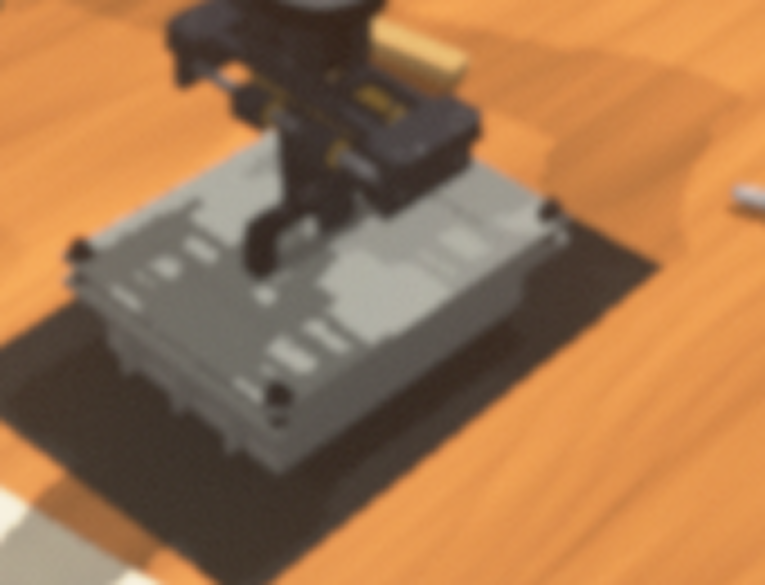

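Lid aligned over the tote and about to enter; lowering gently.

>>> move_arm --turn '[[0, 0, 0], [0, 0, 0], [0, 0, 0], [0, 0, 0], [0, 0, 0]]' --dp '[[0.03, 0, 0.12], [0, 0, 0.12], [0, 0, 0.12], [0, 0, 0.12], [0, 0, 0]]' --jaw '[1, 1, 1, 1, 1]'

```text
clock: 38.52
tool_pos: [0.507, 0.0062, 0.0765]
eef_rot: [0.722, 0.692, -0.0, -0.0]
contact_force: [-1.1, 0.1, -3.9]
opening: 0.152
```

>>> move_arm --turn '[[0, 0, 0], [0, 0, 0], [0, 0, 0], [0, 0, 0]]' --dp '[[0, 0, 0.06], [0, 0, 0.06], [0, 0, 0], [0, 0, 0]]' --jaw '[1, 1, 1, 1]'

```text
clock: 38.85
tool_pos: [0.5072, 0.0062, 0.0758]
eef_rot: [0.722, 0.692, 0.0, 0.001]
contact_force: [-3.6, -0.4, 16.3]
opening: 0.15
```

>>> move_arm --turn '[[0, 0, 0], [0, 0, 0], [0, 0, 0], [0, 0, 0], [0, 0, 0], [0, 0, 0], [0, 0, 0], [0, 0, 0], [0, 0, 0], [0, 0, 0]]' --dp '[[0, 0, -0.04], [0, 0, 0], [0, 0, 0], [0, 0, 0], [0, 0, 0], [0, 0, -0.6], [0, 0, -0.8], [0, 0, -0.8], [0, 0, -0.4], [0, 0, 0]]' --jaw '[1, 0.2, 0.2, 0.2, 0.2, 0.2, 0.2, 0.2, 1, 1]'

```text
clock: 39.68
tool_pos: [0.5086, 0.0064, 0.1417]
eef_rot: [0.722, 0.692, 0.002, 0.001]
contact_force: [-0.4, -0.3, -0.1]
opening: 0.269
```

```bash
python3 -c "
from h import *
plan([0.507,0.0065,0.0763],-.042+np.pi/2)
s=snap('scene','s20.png'); f=s['frame']; cv2.imwrite('pics/s20c.png',cv2.resize(f[140:270,240:410],None,fx=4.5,fy=4.5,interpolation=cv2.INTER_CUBIC))
s=snap('top','t20.png'); f=s['frame']; cv2.imwrite('pics/t20c.png',cv2.resize(f[150:260,240:400],None,fx=5,fy=5,interpolation=cv2.INTER_CUBIC))
"
```

```text
from [0.5086 0.0064 0.1417] yaw0 1.528 toolz [ 0.004  0.001 -1.   ] | turn z units -0.0001 rows>= 1 | dp units (after turn) [-1.000e-03 -6.500e-02  2.614e+00] xy rows>= 2.6  clk 39.68 F [-0.4 -0.3 -0.1] open 0.269
```

View pics/s20c.png

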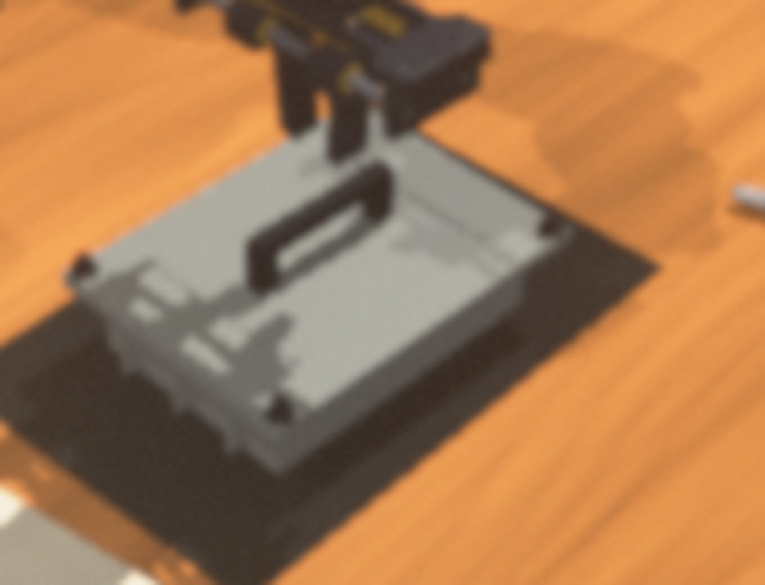

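View pics/t20c.png

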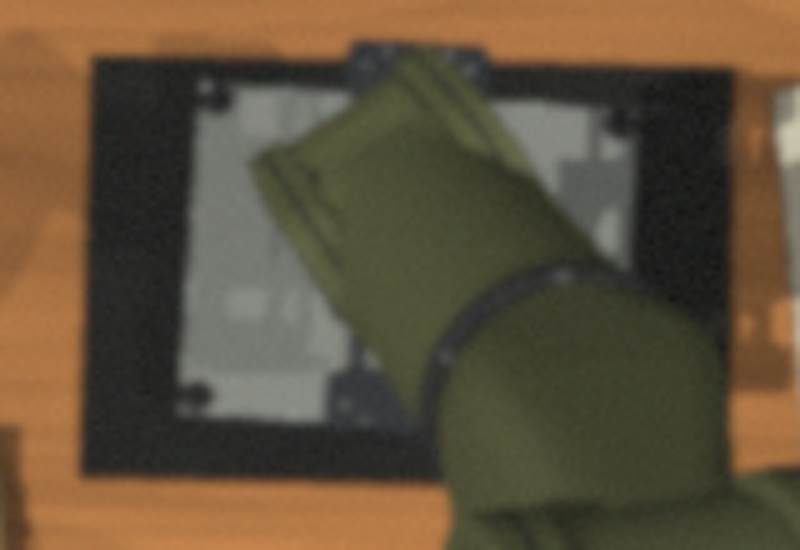

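```bash
python3 -c "
from h import *
s=snap('top'); 
for u,v in [(217,97),(617,123),(193,396)]: print(plane(s,240+u/5,150+v/5,.071).round(4))
plan([0.5944,0.1166,0.09],-.042+np.pi/2)
"
```

```text
[0.5927 0.1149 0.071 ]
[ 0.5821 -0.1079  0.071 ]
[0.4261 0.1241 0.071 ]
from [0.5068 0.0061 0.1392] yaw0 1.528 toolz [-0.001 -0.    -1.   ] | turn z units -0.0 rows>= 1 | dp units (after turn) [4.565 3.314 1.968] xy rows>= 4.6  clk 39.83 F [-0.   0.6  0.5] open 0.134
```

>>> move_arm --turn '[[0, 0, 0], [0, 0, 0], [0, 0, 0], [0, 0, 0], [0, 0, 0], [0, 0, 0], [0, 0, 0], [0, 0, 0], [0, 0, 0]]' --dp '[[0.6, 0.4, 0], [0.9, 0.65, 0], [0.9, 0.65, 0], [0.9, 0.65, 0], [0.8, 0.6, 0], [0.46, 0.36, 0.4], [0, 0, 0.8], [0, 0, 0.7], [0, 0, 0]]' --jaw '[1, 1, 1, 1, 1, 1, 1, 1, 1]'

```text
clock: 40.58
tool_pos: [0.5917, 0.116, 0.0878]
eef_rot: [0.721, 0.692, -0.004, -0.002]
contact_force: [0.0, -0.5, -0.3]
opening: 0.005
```

```bash
python3 -c "
from h import *
plan([0.594,0.1163,0.0725],-.042+np.pi/2)
s=snap('scene','s21.png'); f=s['frame']; cv2.imwrite('pics/s21c.png',cv2.resize(f[120:250,280:450],None,fx=4.5,fy=4.5,interpolation=cv2.INTER_CUBIC))
"
```

```text
from [0.5917 0.116  0.0878] yaw0 1.53 toolz [-0.008 -0.003 -1.   ] | turn z units 0.0002 rows>= 1 | dp units (after turn) [0.017 0.091 0.614] xy rows>= 0.6  clk 40.58 F [ 0.  -0.5 -0.3] open 0.005
```

View pics/s21c.png

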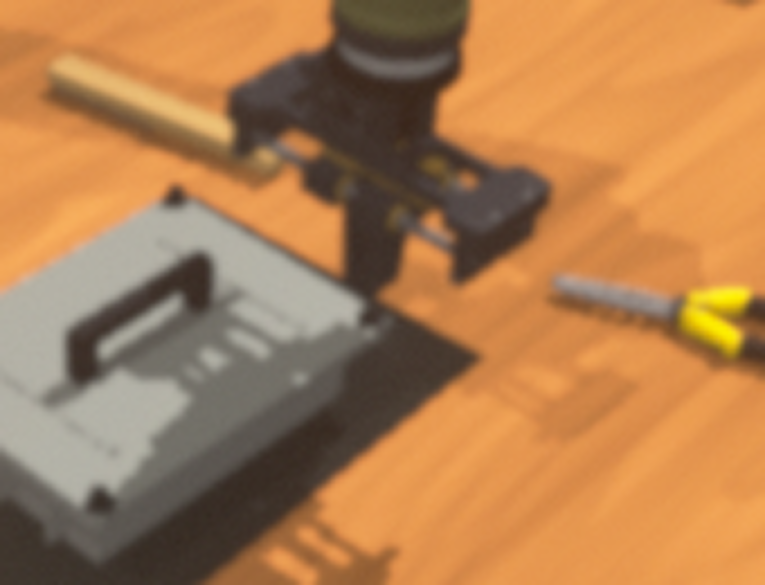

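>>> move_arm --turn '[[0, 0, 0], [0, 0, 0], [0, 0, 0], [0, 0, 0], [0, 0, 0], [0, 0, 0]]' --dp '[[0, 0.06, 0.2], [0, 0, 0.2], [0, 0, 0.15], [0, 0, 0.12], [0, 0, 0.1], [0, 0, 0]]' --jaw '[1, 1, 1, 1, 1, 1]'

```text
clock: 41.13
tool_pos: [0.5961, 0.1165, 0.073]
eef_rot: [0.722, 0.692, -0.0, -0.0]
contact_force: [-0.2, -0.4, 0.2]
opening: 0.003
```

>>> move_arm --turn '[[0, 0, 0], [0, 0, 0], [0, 0, 0], [0, 0, 0], [0, 0, 0]]' --dp '[[0, -0.04, 0.1], [0, 0, 0.1], [0, 0, 0.08], [0, 0, 0], [0, 0, 0]]' --jaw '[1, 1, 1, 1, 1]'

```text
clock: 41.55
tool_pos: [0.5958, 0.1168, 0.0665]
eef_rot: [0.722, 0.692, 0.0, 0.0]
contact_force: [1.2, -0.2, 2.7]
opening: 0.003
```

>>> move_arm --turn '[[0, 0, 0], [0, 0, 0], [0, 0, 0], [0, 0, 0]]' --dp '[[0, 0, 0.06], [0, 0, 0.06], [0, 0, 0], [0, 0, 0]]' --jaw '[1, 1, 1, 1]'

```text
clock: 41.88
tool_pos: [0.5957, 0.1168, 0.064]
eef_rot: [0.722, 0.692, 0.0, 0.0]
contact_force: [-1.0, -1.5, 8.6]
opening: 0.006
```

>>> move_arm --turn '[[0, 0, 0], [0, 0, 0], [0, 0, 0], [0, 0, 0]]' --dp '[[0, 0, 0.05], [0, 0, 0.05], [0, 0, 0], [0, 0, 0]]' --jaw '[1, 1, 1, 1]'

```text
clock: 42.22
tool_pos: [0.5958, 0.1168, 0.0639]
eef_rot: [0.722, 0.692, 0.001, 0.001]
contact_force: [-5.4, -2.6, 26.6]
opening: 0.001
```

>>> move_arm --turn '[[0, 0, 0], [0, 0, 0], [0, 0, 0], [0, 0, 0], [0, 0, 0], [0, 0, 0], [0, 0, 0], [0, 0, 0], [0, 0, 0], [0, 0, 0]]' --dp '[[0, 0, -0.4], [0, 0, -0.8], [-0.6, 0, -0.2], [-0.95, 0, 0], [-0.95, 0, 0], [-0.95, 0, 0], [-0.95, 0, 0], [-0.95, 0, 0], [-0.95, 0, 0], [-0.95, -0.05, 0]]' --jaw '[1, 1, 1, 1, 1, 1, 1, 1, 1, 1]'

```text
clock: 43.05
tool_pos: [0.5859, -0.0654, 0.0953]
eef_rot: [0.722, 0.692, -0.0, -0.0]
contact_force: [0.5, 0.3, 0.7]
opening: 0.007
```

>>> move_arm --turn '[[0, 0, 0], [0, 0, 0], [0, 0, 0], [0, 0, 0], [0, 0, 0]]' --dp '[[-0.95, 0, 0], [-0.6, 0, 0], [-0.25, 0, 0], [0, 0, 0.2], [0, 0, 0]]' --jaw '[1, 1, 1, 1, 1]'

```text
clock: 43.47
tool_pos: [0.5839, -0.1082, 0.0898]
eef_rot: [0.722, 0.692, -0.0, -0.001]
contact_force: [0.2, -0.4, -0.6]
opening: 0.005
```

```bash
python3 -c "
from h import *
plan([0.585,-0.109,0.073],-.042+np.pi/2)
s=snap('scene','s22.png'); f=s['frame']; cv2.imwrite('pics/s22c.png',cv2.resize(f[140:270,240:410],None,fx=4.5,fy=4.5,interpolation=cv2.INTER_CUBIC))
s=snap('top'); f=s['frame']; cv2.imwrite('pics/t22c.png',cv2.resize(f[150:260,240:400],None,fx=5,fy=5,interpolation=cv2.INTER_CUBIC))
"
```

```text
from [ 0.5839 -0.1082  0.0898] yaw0 1.529 toolz [-0.001  0.001 -1.   ] | turn z units 0.0001 rows>= 1 | dp units (after turn) [-0.03   0.045  0.671] xy rows>= 0.7  clk 43.47 F [ 0.2 -0.4 -0.6] open 0.005
```

View pics/s22c.png

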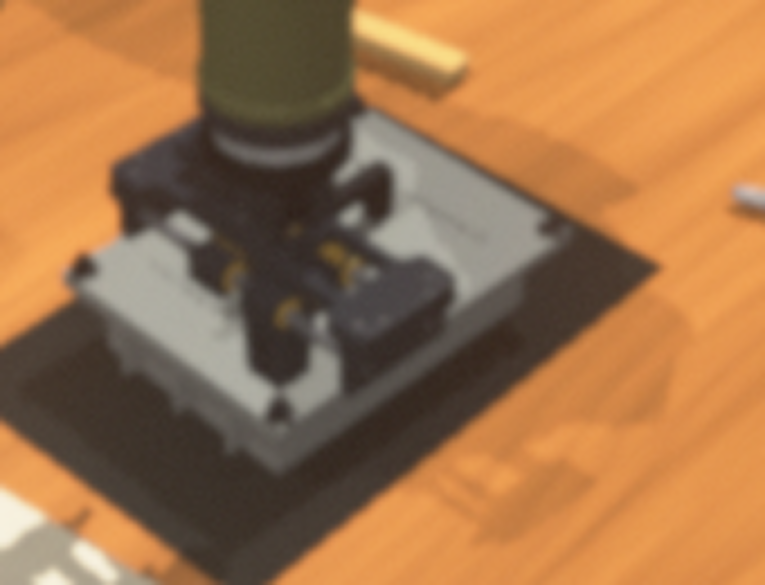

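View pics/t22c.png

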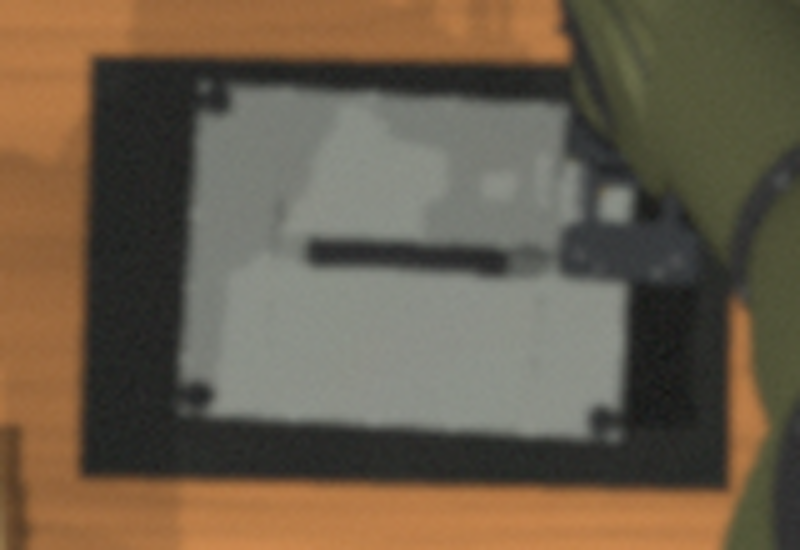

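>>> move_arm --turn '[[0, 0, 0], [0, 0, 0], [0, 0, 0], [0, 0, 0], [0, 0, 0], [0, 0, 0], [0, 0, 0], [0, 0, 0]]' --dp '[[-0.03, 0.04, 0.3], [0, 0, 0.25], [0, 0, 0.15], [0, 0, 0.1], [0, 0, 0.1], [0, 0, 0.1], [0, 0, 0], [0, 0, 0]]' --jaw '[1, 1, 1, 1, 1, 1, 1, 1]'

```text
clock: 44.23
tool_pos: [0.5855, -0.11, 0.0656]
eef_rot: [0.722, 0.692, 0.0, 0.0]
contact_force: [-0.1, -0.5, 0.5]
opening: 0.009
```

>>> move_arm --turn '[[0, 0, 0], [0, 0, 0], [0, 0, 0], [0, 0, 0]]' --dp '[[0, 0, 0.06], [0, 0, 0.06], [0, 0, 0], [0, 0, 0]]' --jaw '[1, 1, 1, 1]'

```text
clock: 44.57
tool_pos: [0.5856, -0.1101, 0.064]
eef_rot: [0.722, 0.692, 0.0, 0.001]
contact_force: [-2.2, 0.7, 11.2]
opening: 0.004
```

```bash
python3 -c "
from h import *
s=snap('scene','s23.png'); f=s['frame']; cv2.imwrite('pics/s23c.png',cv2.resize(f[190:255,260:350],None,fx=8,fy=8,interpolation=cv2.INTER_CUBIC))
"
```

```text
(no output)
```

View pics/s23c.png

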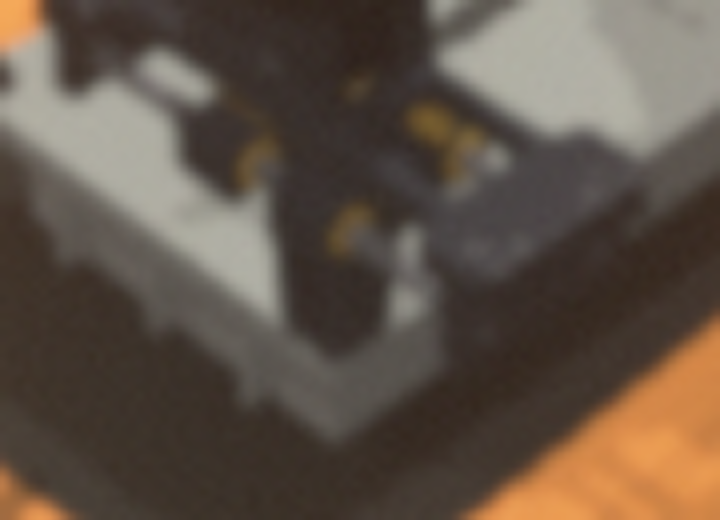

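Finger covers the rivet; one more small press, then up and over to the near-right one.

>>> move_arm --turn '[[0, 0, 0], [0, 0, 0], [0, 0, 0], [0, 0, 0]]' --dp '[[0, 0, 0.05], [0, 0, 0.05], [0, 0, 0], [0, 0, 0]]' --jaw '[1, 1, 1, 1]'

```text
clock: 44.95
tool_pos: [0.5857, -0.1101, 0.0638]
eef_rot: [0.722, 0.692, -0.0, 0.001]
contact_force: [-8.1, 0.6, 31.0]
opening: 0.008
```

```bash
python3 -c "
from h import *
plan([0.4192,-0.1026,0.09],-.042+np.pi/2)
"
```

```text
from [ 0.5857 -0.1101  0.0638] yaw0 1.528 toolz [ 0.002 -0.002 -1.   ] | turn z units -0.0 rows>= 1 | dp units (after turn) [ 0.021 -6.667 -1.046] xy rows>= 6.7  clk 44.95 F [-8.1  0.6 31. ] open 0.008
```

>>> move_arm --turn '[[0, 0, 0], [0, 0, 0], [0, 0, 0], [0, 0, 0], [0, 0, 0], [0, 0, 0], [0, 0, 0], [0, 0, 0], [0, 0, 0], [0, 0, 0]]' --dp '[[0, 0, -0.4], [0, 0, -0.8], [0, -0.5, 0], [0, -0.9, 0], [0, -0.9, 0], [0, -0.95, 0], [0, -0.95, 0], [0, -0.95, 0], [0, -0.9, 0], [0.02, -0.5, 0]]' --jaw '[1, 1, 1, 1, 1, 1, 1, 1, 1, 1]'

```text
clock: 45.78
tool_pos: [0.4189, -0.103, 0.0904]
eef_rot: [0.722, 0.692, -0.001, -0.001]
contact_force: [0.0, -0.1, 0.1]
opening: 0.004
```

>>> move_arm --turn '[[0, 0, 0], [0, 0, 0], [0, 0, 0]]' --dp '[[0, -0.12, 0], [0, 0, 0], [0, 0, 0]]' --jaw '[1, 1, 1]'

```text
clock: 46.03
tool_pos: [0.4205, -0.1025, 0.0902]
eef_rot: [0.722, 0.692, 0.001, 0.001]
contact_force: [0.6, 0.4, -0.2]
opening: 0.004
```

```bash
python3 -c "
from h import *
plan([0.4192,-0.1026,0.064],-.042+np.pi/2)
s=snap('scene','s24.png'); f=s['frame']; cv2.imwrite('pics/s24c.png',cv2.resize(f[140:270,230:400],None,fx=4.5,fy=4.5,interpolation=cv2.INTER_CUBIC))
"
```

```text
from [ 0.4205 -0.1025  0.0902] yaw0 1.529 toolz [ 0.002  0.    -1.   ] | turn z units 0.0 rows>= 1 | dp units (after turn) [-0.005 -0.051  1.048] xy rows>= 1.0  clk 46.03 F [ 0.6  0.4 -0.2] open 0.004
```

View pics/s24c.png

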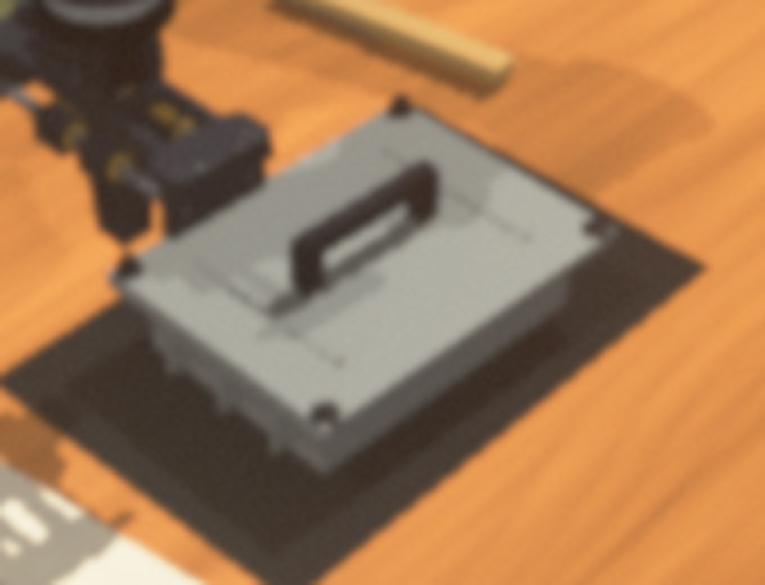

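>>> move_arm --turn '[[0, 0, 0], [0, 0, 0], [0, 0, 0], [0, 0, 0], [0, 0, 0], [0, 0, 0], [0, 0, 0], [0, 0, 0], [0, 0, 0], [0, 0, 0]]' --dp '[[0, -0.05, 0.3], [0, 0, 0.25], [0, 0, 0.15], [0, 0, 0.1], [0, 0, 0.1], [0, 0, 0.1], [0, 0, 0.06], [0, 0, 0.06], [0, 0, 0], [0, 0, 0]]' --jaw '[1, 1, 1, 1, 1, 1, 1, 1, 1, 1]'

```text
clock: 46.92
tool_pos: [0.4184, -0.1025, 0.0638]
eef_rot: [0.722, 0.692, 0.001, 0.001]
contact_force: [-1.0, 0.9, 23.6]
opening: 0.002
```

Now the near-left rivet: (0.4286, 0.1232).

```bash
python3 -c "
from h import *
plan([0.428,0.1235,0.09],-.042+np.pi/2)
"
```

```text
from [ 0.4184 -0.1025  0.0638] yaw0 1.529 toolz [ 0.003 -0.001 -1.   ] | turn z units 0.0 rows>= 1 | dp units (after turn) [ 9.048e+00  5.000e-03 -1.047e+00] xy rows>= 9.0  clk 46.92 F [-1.   0.9 23.6] open 0.002
```

>>> move_arm --turn '[[0, 0, 0], [0, 0, 0], [0, 0, 0], [0, 0, 0], [0, 0, 0], [0, 0, 0], [0, 0, 0], [0, 0, 0], [0, 0, 0], [0, 0, 0]]' --dp '[[0, 0, -0.4], [0, 0, -0.8], [0.5, 0, 0], [0.9, 0, 0], [0.9, 0, 0], [0.9, 0, 0], [0.9, 0, 0], [0.9, 0, 0], [0.9, 0, 0], [0.9, 0, 0]]' --jaw '[1, 1, 1, 1, 1, 1, 1, 1, 1, 1]'

```text
clock: 47.75
tool_pos: [0.4248, 0.0685, 0.0921]
eef_rot: [0.722, 0.692, -0.0, 0.0]
contact_force: [0.6, 0.3, -0.5]
opening: 0.004
```

>>> move_arm --turn '[[0, 0, 0], [0, 0, 0], [0, 0, 0], [0, 0, 0], [0, 0, 0], [0, 0, 0]]' --dp '[[0.9, 0, 0], [0.8, 0, 0], [0.4, 0, 0], [0.1, 0, 0], [0, 0, 0], [0, 0, 0]]' --jaw '[1, 1, 1, 1, 1, 1]'

```text
clock: 48.25
tool_pos: [0.4269, 0.1207, 0.0921]
eef_rot: [0.722, 0.691, -0.001, 0.0]
contact_force: [0.1, -0.1, 0.2]
opening: 0.006
```

```bash
python3 -c "
from h import *
plan([0.428,0.1235,0.064],-.042+np.pi/2)
s=snap('scene','s25.png'); f=s['frame']; cv2.imwrite('pics/s25c.png',cv2.resize(f[140:270,230:400],None,fx=4.5,fy=4.5,interpolation=cv2.INTER_CUBIC))
"
```

```text
from [0.4269 0.1207 0.0921] yaw0 1.527 toolz [-0.001 -0.002 -1.   ] | turn z units -0.0003 rows>= 1 | dp units (after turn) [0.113 0.041 1.124] xy rows>= 1.1  clk 48.25 F [ 0.1 -0.1  0.2] open 0.006
```

View pics/s25c.png

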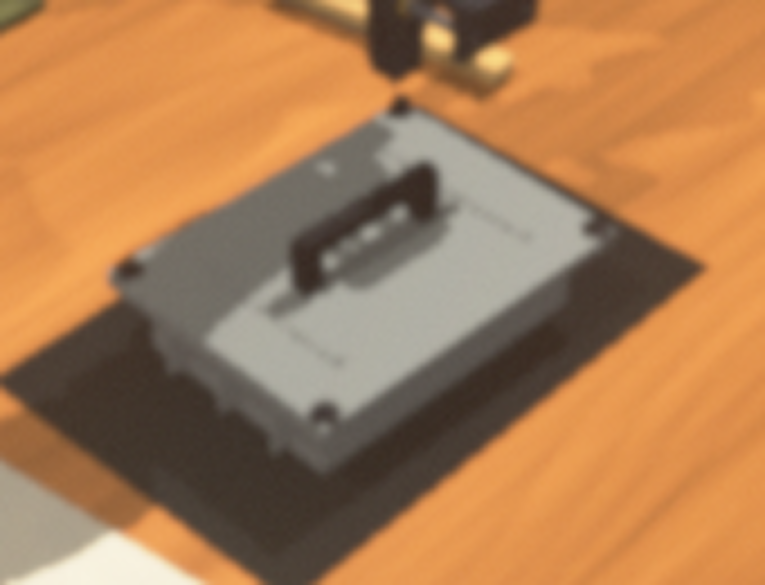

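>>> move_arm --turn '[[0, 0, 0], [0, 0, 0], [0, 0, 0], [0, 0, 0], [0, 0, 0], [0, 0, 0], [0, 0, 0], [0, 0, 0], [0, 0, 0], [0, 0, 0]]' --dp '[[0.11, 0.04, 0.3], [0, 0, 0.3], [0, 0, 0.2], [0, 0, 0.1], [0, 0, 0.1], [0, 0, 0.1], [0, 0, 0.06], [0, 0, 0.06], [0, 0, 0], [0, 0, 0]]' --jaw '[1, 1, 1, 1, 1, 1, 1, 1, 1, 1]'

```text
clock: 49.13
tool_pos: [0.4282, 0.1245, 0.0638]
eef_rot: [0.722, 0.692, 0.001, 0.001]
contact_force: [-3.4, -1.3, 32.5]
opening: 0.006
```

>>> move_arm --turn '[[0, 0, 0], [0, 0, 0], [0, 0, 0], [0, 0, 0], [0, 0, 0], [0, 0, 0], [0, 0, 0], [0, 0, 0], [0, 0, 0], [0, 0, 0]]' --dp '[[0, 0, -0.4], [0, 0, -0.9], [0, 0, -0.9], [0, 0, -0.9], [0.5, 0, -0.9], [0.9, 0, 0], [0.9, 0, 0], [0.9, 0, 0], [0.9, 0, 0], [0.9, 0, 0]]' --jaw '[1, 1, 1, 1, 1, 1, 1, 1, 1, 1]'

```text
clock: 49.97
tool_pos: [0.4331, 0.2505, 0.1613]
eef_rot: [0.722, 0.692, -0.001, 0.0]
contact_force: [-0.7, 0.6, 0.3]
opening: 0.008
```

>>> move_arm --turn '[[0, 0, 0], [0, 0, 0], [0, 0, 0], [0, 0, 0], [0, 0, 0]]' --dp '[[0.9, 0, 0], [0.9, 0, 0], [0.5, 0, 0], [0, 0, 0], [0, 0, 0]]' --jaw '[1, 1, 1, 1, 1]'

```text
clock: 50.38
tool_pos: [0.4355, 0.3065, 0.1612]
eef_rot: [0.722, 0.692, -0.001, 0.0]
contact_force: [-0.0, -0.8, 0.4]
opening: 0.001
```

```bash
python3 -c "
from h import *
s=snap('scene','s26.png'); f=s['frame']; cv2.imwrite('pics/s26c.png',cv2.resize(f[140:270,230:400],None,fx=4.5,fy=4.5,interpolation=cv2.INTER_CUBIC))
for n,p in dict(fl=(.5944,.1166),fr=(.5854,-.1092),nr=(.4196,-.1026),nl=(.4286,.1232)).items():
  print(n,[((proj(s,[*p,z])-[230,140])*4.5).round(0).tolist() for z in (.0645,.0725)])
s=snap('top','t26.png'); f=s['frame']; cv2.imwrite('pics/t26c.png',cv2.resize(f[150:260,240:400],None,fx=5,fy=5,interpolation=cv2.INTER_CUBIC)); tote(s,.062)
st()
"
```

```text
fl [[594.0, 227.0], [595.0, 216.0]]
fr [[323.0, 411.0], [323.0, 401.0]]
nr [[126.0, 267.0], [125.0, 257.0]]
nl [[398.0, 108.0], [398.0, 98.0]]
tote ctr [0.5049 0.0082] sides [0.189 0.25 ] yaw -0.045
{'clock': 50.4833, 'q': [-0.5091, 0.6943, -0.3107, 1.9155, 0.3627, 0.5888, -1.1012], 'tool_pos': [0.4359, 0.305, 0.1613], 'eef_rot': [0.7225, 0.6914, -0.0012, 0.0007], 'contact_force': [0.8415, -0.422, -0.2701], 'opening': 0.0066}
```

View pics/s26c.png

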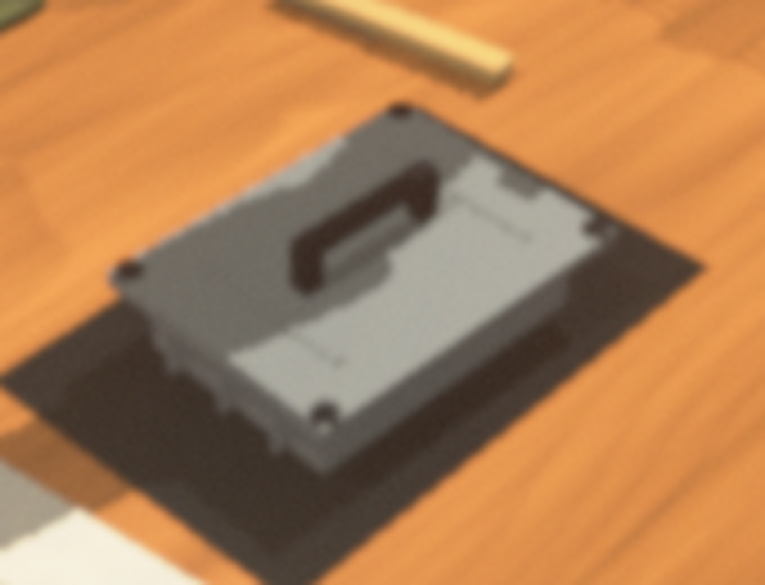

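View pics/t26.png

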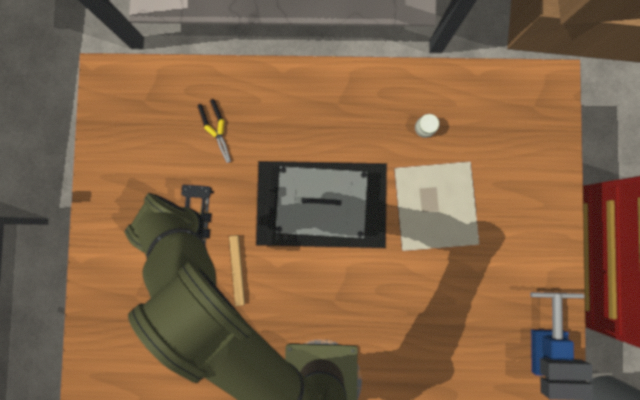

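```bash
python3 -c "
from h import *
print(r.finish_job())"
```

```text
the job is handed in; nothing more can be done
None
```

I've handed the job in at about 50 s of the 210 s allowed; the robot gave no verdict.

**What I did:**
- I dragged the tote by its back lip about 86 mm towards the robot, until it lay fully on the mat.
- I stood all five flanges in it. One had been knocked about 3 cm aside partway through; I found it again in the camera and picked it up there.
- I lowered the lid on until it touched at the expected height (16 N), then pressed the four pins one by one.

**Last checks:**
- **Tote:** its centre is about 3 mm from the mat's centre in both x and y, turned about 0.04 rad, with nothing overhanging.
- **Flanges:** all five were upright and apart when I looked just before the lid went on. They can't be seen now.
- **Lid:** it sits level on the tote. While it was held over the tote, its angle matched the tote's to within about 0.005 rad.
- **Pins:** each press stopped at 0.0638–0.0639 m, at 24–33 N. In the last picture all four heads are where flush pins should be.
- **Other things:** the pliers, jar and brush look unmoved, and the arm was clear of everything.

**Disagreements:** camera and tool positions differed by about 2 mm in x, within the stated calibration. My first measurement of the held lid's rivet spacing was wrong (179 mm instead of 166 mm) because the dark mat behind it confused it. A tighter measurement gave 168 mm, and I used that.

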